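# Reverse the filter cartridges of a purge-gas line and reopen its valve

### The arm

A 6-joint arm with a two-finger parallel gripper is mounted at the origin on the work surface. World frame = base frame: x ahead of the robot, y to its left, z up, the work surface at z = 0. Lengths are in m, angles in rad, forces in N, time in s.
With the tool pointing down it reaches from about 0.35 to 0.85 m from the base axis. Payload 8.1 kg.
Tool frame: the origin (TCP) lies at the very end of the fingers, on their centre line; the grasp point (between the pads) lies 19 mm behind it (robot.pinch_z is the distance from the TCP to the grasp point, in m); y points along the fingers, x is the direction in which the jaws open and shut, and the axes are right-handed (so a half turn about y gives the same grasp; the last joint's range is limited). The gripper opens to 93 mm and grips with 3 to 60 N. Pads are 15 mm wide; open, the fingers measure 128 mm over their backs; the gripper's body (75 mm by 188 mm) begins 65 mm behind the grasp point.
Start: joints at [-1.348, 0.13, 1.488, -0, 1.523, -0.085], TCP at [0.182, -0.572, 0.219] pointing down, gripper open.
Joint ranges: [-2.96, 2.96], [-0.89, 2.26], [0.02, 2.5], [-1.34, 4.48], [0, 2.73], [-2.66, 2.66]. Speed limits (rad/s): [2.39, 2.39, 2.79, 3.14, 3.14, 3.14].

### API

Orientations are given as a rotation vector (axis times angle).
In Python, from plant import robot gives the robot as it stands.
- The arm moves only by the shell command python3 -m inch 'ROWS' [FORCE]. ROWS is JSON, a list of rows, each a list of 5 numbers: the closure, from -1 (fully open) to 1 (shut), then the shift along the world's x, y, z in m, then the turn about the world's z in rad. A call has 1 to 8 rows; each row is the pose to reach, as a shift and turn from the pose measured when the call began; what a row does not reach only later rows make up. A row lasts 1/8 s, in which the tool goes at most 62.5 mm and 10.7 degrees, less where a joint would pass 70% of its speed; a pose out of reach is approached as far as the arm can. A call with a gripper value outside its range is refused whole. The fingers move at their own pace and stop on an object; FORCE is the grip in N (left out, the last holds). Time passes only in rows, so rows that repeat a pose let the fingers close. It gives the time, the measured TCP pose, the force and the opening at its end, in the units of the state.
- robot.read_state(): the state, without advancing time (a new reading comes with each control period).
- robot.read_camera(name): name is "scene" or "top"; returns a dict with "color" (384x512x3 uint8, red, green, blue), "mtx" (3x3 intrinsics, pixels), "dist_coeffs" ([k1, k2, p1, p2, k3] as OpenCV has them; the pictures are not rectified), "R" (3x3) and "t" (3): a world point X has camera coordinates R X + t. Camera axes: x right, y down, z forward; pixel columns grow to the right and rows downward; lengths in m; the calibration is good to about 2 mm. A picture is of the moment at which its call begins. There is no depth.
- robot.close_job(): hands the job in, once; it reports no verdict.
The state is a dict: "t": time; "q": joint angles; "dq": joint speeds; "joint_torque": joint torques, N m; "tool_pos": TCP position; "orientation": TCP orientation; "force": force on the tool from outside, world axes, zero at the start; "wrist_torque": the same for the moment, N m; "opening": finger opening in m.
Only numpy, scipy, OpenCV 4.12 (cv2) and the standard library are available. Lean on these libraries where they do the work, as an engineer would, in place of code of your own. Each camera call takes 0.05 s, during which the arm holds its last target. There are 200 camera calls.

### The job

First crank the handwheel clockwise until the valve is shut against its stop; then move the spent cartridge, in the slot nearest the valve, to the waste tray and lay it flat in there, turn each other cartridge in the filter bank end for end and seat it fully back in its own slot with its spigot pointing to the back of the bench, away from the robot, and seat the fresh cartridge from the bench the same way round in the slot nearest the valve. Finally crank the valve open until you feel the stop and back it off a quarter turn. Do not disturb the other labware, and never pull a cartridge from the bank while the valve is open.

Things in the scene. Friction and masses are not known exactly. Their poses are not given: they have to be found in the camera images.
- bank: filter bank fixed to the bench: base plate 160 x 330 x 10 mm with four open-topped white slots side by side along y, 78 mm apart. Origin under its middle; x points away from the robot to the back, z up. Each slot is two saddles, 76 mm apart, that carry a cartridge's end caps, cartridge level along x; between the saddles it is open to the plate for fingers from above
- slot1 (a point): where the middle of a fully seated cartridge lies in slot 1 of the bank, counted from the robot's right; 42 mm above the bench. Saddle floors are at 25 mm; cheeks and end walls round the caps reach 55 mm; caps have 2.5 mm play each side. A notch in both end walls clears the spigot, so a cartridge fits either way round
- slot2 (a point): where the middle of a fully seated cartridge lies in slot 2 of the bank, counted from the robot's right; 42 mm above the bench. Saddle floors are at 25 mm; cheeks and end walls round the caps reach 55 mm; caps have 2.5 mm play each side. A notch in both end walls clears the spigot, so a cartridge fits either way round
- slot3 (a point): where the middle of a fully seated cartridge lies in slot 3 of the bank, counted from the robot's right; 42 mm above the bench. Saddle floors are at 25 mm; cheeks and end walls round the caps reach 55 mm; caps have 2.5 mm play each side. A notch in both end walls clears the spigot, so a cartridge fits either way round
- slot4 (a point): where the middle of a fully seated cartridge lies in slot 4 of the bank, counted from the robot's right; 42 mm above the bench. Saddle floors are at 25 mm; cheeks and end walls round the caps reach 55 mm; caps have 2.5 mm play each side. A notch in both end walls clears the spigot, so a cartridge fits either way round; slot 4 is the one nearest the valve and starts with the spent cartridge in it
- cart1_mid (a point): filter cartridge, 0.12 kg: square clear body 26 x 26 mm, 80 mm long, between two square dark grey caps 34 x 34 mm, 18 mm long (116 mm over caps); steel spigot, 14 mm across, 24 mm long, on one cap only. This point: mid-body on the long axis; x axis towards the spigot. Starts in slot 1, spigot towards the robot; may be absent (its slot then stays empty).
- cart1_spigot (a point): tip of the spigot of cart1, 82 mm from its middle
- cart2_mid (a point): filter cartridge, 0.12 kg: square clear body 26 x 26 mm, 80 mm long, between two square dark grey caps 34 x 34 mm, 18 mm long (116 mm over caps); steel spigot, 14 mm across, 24 mm long, on one cap only. This point: mid-body on the long axis; x axis towards the spigot. Starts in slot 2, spigot towards the robot; may be absent (its slot then stays empty).
- cart2_spigot (a point): tip of the spigot of cart2, 82 mm from its middle
- cart3_mid (a point): filter cartridge, 0.12 kg: square clear body 26 x 26 mm, 80 mm long, between two square dark grey caps 34 x 34 mm, 18 mm long (116 mm over caps); steel spigot, 14 mm across, 24 mm long, on one cap only. This point: mid-body on the long axis; x axis towards the spigot. Starts in slot 3, spigot towards the robot; may be absent (its slot then stays empty).
- cart3_spigot (a point): tip of the spigot of cart3, 82 mm from its middle
- fresh_mid (a point): filter cartridge, 0.12 kg: square clear body 26 x 26 mm, 80 mm long, between two square dark grey caps 34 x 34 mm, 18 mm long (116 mm over caps); steel spigot, 14 mm across, 24 mm long, on one cap only. This point: mid-body on the long axis; x axis towards the spigot. The fresh one: lies on the bench to the right of the bank, middle 17 mm up.
- fresh_spigot (a point): tip of the spigot of the fresh cartridge, 82 mm from its middle
- spent_mid (a point): filter cartridge, 0.12 kg: square clear body 26 x 26 mm, 80 mm long, between two square dark grey caps 34 x 34 mm, 18 mm long (116 mm over caps); steel spigot, 14 mm across, 24 mm long, on one cap only. This point: mid-body on the long axis; x axis towards the spigot. The spent one, always there: starts in slot 4, spigot towards the robot.
- tray_in (a point): middle of the inner floor of the waste tray, a shallow white open box fixed on the bench, left of and nearer the robot than the bank: 110 mm along its x, 200 mm along its y, walls 4 mm thick and 30 mm tall, floor about 4 mm above the bench
- wheel (a joint): angle of the valve's handwheel in rad, about a vertical axis: 0 is shut, at the lower stop; it grows counter-clockwise seen from above as the valve opens, up to the upper stop at 15.71 (two and a half turns). Stays where it is left; turning it takes about 2 to 4 N at the knob; both stops are firm.
- wheel_axis (a point): centre of the handwheel, on its vertical axis, 105 mm above the bench; steel wheel 132 mm across, rim 12 mm thick, on a brass valve body (fixed)
- knob_mid (a point): middle of the white spinner knob that stands up on the wheel's rim, 60 mm from the wheel's axis: an upright cylinder 22 mm across, 40 mm tall (from 117 to 157 mm above the bench), this point 139 mm above the bench; it spins freely on its pin, so it can be gripped and led round the circle without turning the hand
- beaker: bystander: glass beaker 70 mm across, 80 mm tall; origin under its middle
- stopper: bystander: white stopper 38 mm across, 45 mm tall; origin under its middle
- reagent: bystander: amber bottle 68 mm across, 130 mm tall; origin under its middle
- jar: bystander: white jar 70 mm across, 90 mm tall; origin under its middle
- spatula: bystander: steel spatula 190 mm long, lying flat; origin under its middle
- dish: bystander: white evaporating dish 100 mm across, 30 mm tall; origin under its middle
Not all that is in view belongs to the job. Leave any brown, pink or turquoise look-alike of the part that bears fresh_mid alone.

How it is judged:
On the way, in this order (a step that is already met when the one before it is completed fails the run):
1. the valve is shut against its lower stop (value of joint wheel below 0.15 rad), for 0.2 s.
2. every cartridge is seated in its slot with its spigot to the back, the fresh one in slot 4, and the spent one lies in the waste tray (distance between cart1_mid and slot1 below 0.008 m and x of each of cart1_spigot, cart2_spigot, cart3_spigot, fresh_spigot in the frame of bank above 0.07 m and distance between cart2_mid and slot2 below 0.008 m and distance between cart3_mid and slot3 below 0.008 m and distance between fresh_mid and slot4 below 0.008 m and x of spent_mid in the frame of tray_in between -0.045 and 0.045 m and y of spent_mid in the frame of tray_in between -0.065 and 0.065 m and z of spent_mid in the frame of tray_in below 0.025 m), for 0.3 s.
3. the valve is open against its upper stop (value of joint wheel above 15.558 rad), for 0.1 s.
At the end, for the whole second after the job is handed in: every old cartridge in its own slot and the fresh one in slot 4, fully seated (middle within 8 mm of the seated point), spigots to the back; the spent one flat in the waste tray; the wheel at rest a quarter turn (1.57 rad, give or take 0.4) short of its upper stop (all of step 2 and value of joint wheel between 13.737 and 14.537 rad and velocity of joint wheel between -0.1 and 0.1 rad/s and linear speed of each of cart1, cart2, cart3, fresh, spent below 0.02 m/s); the robot touches nothing.
It fails at once if a bystander is shifted by more than 50 mm or knocked over (distance of any of beaker, stopper, reagent, jar, spatula, dish from where it was at the start of the episode above 0.05 m or angle between any of beaker, stopper, reagent, jar, dish's own z axis and vertical above 0.7 rad).
It fails at once if an old cartridge is pulled out of the bank while the valve is more than a twelfth of a turn open (value of joint wheel above 0.52 rad and z of any of cart1_mid, cart2_mid, cart3_mid, spent_mid in the frame of bank above 0.062 m).
Of cart1, cart2, cart3 only 2 to 3 are there at a start; the rules pass over those that are not, and their reading is None.
At some moment in a run one of fresh may be knocked a few centimetres aside while the robot is not near it.
Once in a run the grip may slacken for a moment while it holds something.
It also fails if it takes over 210 s, if anything falls off the work surface, if the arm or the gripper's body presses on something with over 40 N, if the wrist force passes 120 N, or if a joint passes its speed limit or range.

## Working session

There is one attempt and no reset: what is moved stays moved. The work goes in short steps, Python scripts to look and compute and a shell command to move; the robot and the scene stay as the last step left them, time stands still between calls to the robot, and variables do not carry over. Pictures are saved under pics/ and viewed, about 12 in all and at most 16, crops included, and the job is handed in when it is done.

```bash
ls; mkdir -p pics; cat > h.py <<'E'
import numpy as np,cv2,json
from plant import robot
def snap(name,fn,crop=None,scale=1):
    c=robot.read_camera(name); im=c['color'][:,:,::-1].copy()
    cv2.imwrite('pics/raw_'+fn+'.png',im)
    np.savez('pics/cal_'+name+'.npz',**{k:np.array(c[k],float) for k in('mtx','dist_coeffs','R','t')})
    if crop: x0,y0,x1,y1=crop; im=im[y0:y1,x0:x1]
    im=cv2.resize(im,None,fx=scale,fy=scale,interpolation=cv2.INTER_CUBIC)
    cv2.imwrite('pics/'+fn+'.png',im)
def w(name,u,v,z):
    c=np.load('pics/cal_'+name+'.npz')
    p=cv2.undistortPoints(np.array([[[u,v]]],float),c['mtx'],c['dist_coeffs'])[0,0]
    d=c['R'].T@np.array([p[0],p[1],1]); o=-c['R'].T@c['t']
    return (o+d*(z-o[2])/d[2]).round(4)
def px(name,X):
    c=np.load('pics/cal_'+name+'.npz')
    return cv2.projectPoints(np.array([X],float),cv2.Rodrigues(c['R'])[0],c['t'],c['mtx'],c['dist_coeffs'])[0][0,0].round(1)
E
python3 - <<'E'
from h import *
snap('top','top0',scale=1.5); snap('scene','sc0',scale=1.5)
s=robot.read_state(); print(s['t'],s['tool_pos'],s['orientation'],s['opening'],robot.pinch_z)
E
```

```text
pics
0.1 [ 0.18165272 -0.57130072  0.21772012] [-1.33813488  0.98044405 -0.97840468] 0.09303871706257588 0.0188
```

View pics/top0.png

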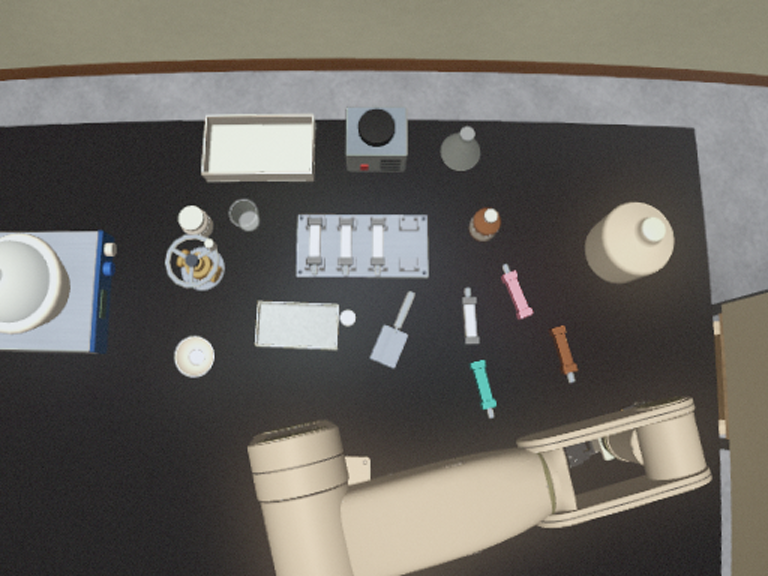

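View pics/sc0.png

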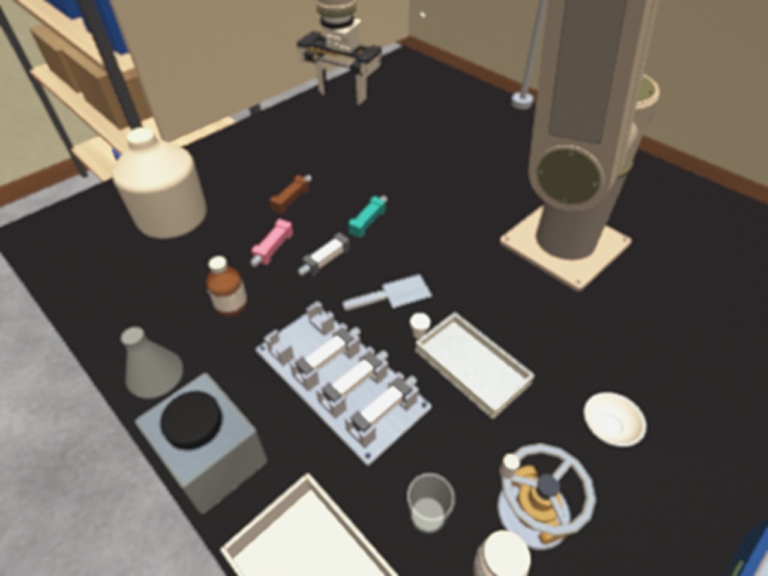

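The scene shows four cartridge-like objects on the right, at 1.5x top-image pixels: white/grey (470,315), turquoise (484,388), pink (517,291) and brown (564,353). The white/grey one with dark caps is the fresh cartridge. In the bank, slot 1 (410,245) is empty and slots 2 to 4 are full. The waste tray is at (298,325), and the tray at (258,148) is a decoy. Next I'll take close crops.

```bash
python3 - <<'E'
import cv2
im=cv2.imread('pics/raw_top0.png')
a=cv2.resize(im[130:260,105:235],None,fx=4.5,fy=4.5,interpolation=cv2.INTER_CUBIC)
cv2.imwrite('pics/cA.png',a)
b=cv2.resize(im[135:265,190:350],None,fx=4.5,fy=4.5,interpolation=cv2.INTER_CUBIC)
cv2.imwrite('pics/cB.png',b)
E
```

```text
(no output)
```

View pics/cA.png

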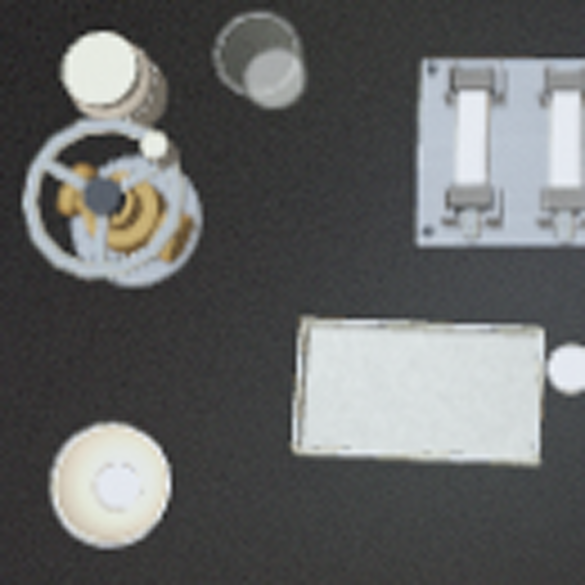

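View pics/cB.png

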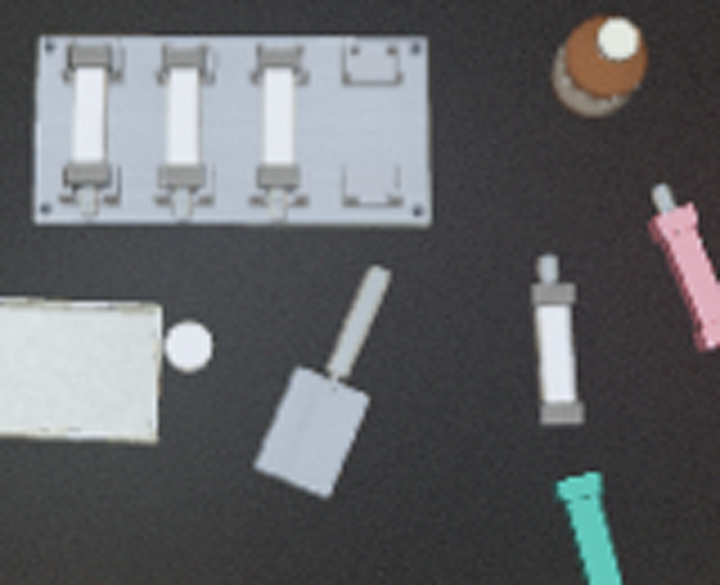

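Crop A shows the wheel hub at (103,196), the knob top at (155,146), and the tray rim corners at (302,317), (545,327), (540,465) and (293,453). Crop B shows the bank plate corners at (38,36), (430,37), (431,225) and (33,224). The fresh cartridge caps are at (553,292) and (561,413), with the spigot tip at (547,255) pointing to the back; dark caps and a clear body confirm the choice.

```bash
python3 - <<'E'
from h import *
A=lambda x,y,z:w('top',105+(x+.5)/4.5-.5,130+(y+.5)/4.5-.5,z)
B=lambda x,y,z:w('top',190+(x+.5)/4.5-.5,135+(y+.5)/4.5-.5,z)
print('hub',A(103,195,.115),'rim',A(105,198,.111),'knob',A(155,146,.157))
k=A(155,146,.157)-A(104,197,.111);print('kn r',np.hypot(*k[:2]),'ang',np.arctan2(k[1],k[0]))
c=[B(*p,.01) for p in((38,36),(430,37),(431,225),(33,224))];print('bank',*c,np.mean(c,0))
for n,x in(('spent',91),('c3',182),('c2',278)):
  print(n,B(x,56,.059),B(x,175,.059),'spig',B(x,208,.049))
print('fresh',B(553,292,.034),B(561,413,.034),B(547,250,.024))
t=[A(*p,.03) for p in((302,317),(545,327),(540,465),(293,453))];print('tray',*t,np.mean(t,0))
print('jar',A(101,67,.09),'beaker',A(259,53,.08),A(275,78,.0),'stop',B(188,346,.045),'dish',A(111,484,.03))
E
```

```text
hub [0.5659 0.3143 0.115 ] rim [0.5644 0.3137 0.111 ] knob [0.5957 0.2634 0.157 ]
kn r 0.05959605691654436 ang -1.0335422835774182
bank [0.7066 0.0787 0.01  ] [ 0.7074 -0.2535  0.01  ] [ 0.5456 -0.2525  0.01  ] [0.5447 0.0786 0.01  ] [ 0.626075 -0.087175  0.01    ]
spent [0.6758 0.0288 0.059 ] [0.5764 0.0267 0.059 ] spig [0.5511 0.027  0.049 ]
c3 [ 0.6761 -0.0457  0.059 ] [ 0.5767 -0.047   0.059 ] spig [ 0.5515 -0.0469  0.049 ]
c2 [ 0.6765 -0.1242  0.059 ] [ 0.5771 -0.1245  0.059 ] spig [ 0.5519 -0.1247  0.049 ]
fresh [ 0.4863 -0.3496  0.034 ] [ 0.3875 -0.3543  0.034 ] [ 0.5227 -0.3469  0.024 ]
tray [0.4821 0.1681 0.03  ] [ 0.475  -0.0311  0.03  ] [ 0.3628 -0.0285  0.03  ] [0.3708 0.1719 0.03  ] [0.422675 0.0701   0.03    ]
jar [0.677  0.3295 0.09  ] beaker [0.6913 0.2022 0.08  ] [0.6921 0.2043 0.    ] stop [ 0.4395 -0.0528  0.045 ] dish [0.3439 0.3209 0.03  ]
```

```bash
cat >> h.py <<'E'
from scipy.spatial.transform import Rotation as Rn
def st():
    s=robot.read_state(); M=Rn.from_rotvec(s['orientation']).as_matrix()
    print('t',round(s['t'],2),'tcp',np.round(s['tool_pos'],4),'xyaw',round(np.arctan2(M[1,0],M[0,0]),3),'zdown',np.round(M[:,2],3),'q',np.round(s['q'],2),'F',np.round(s['force'],1),'open',round(s['opening'],4))
    return s
E
python3 -c "
from h import *; st()"
python3 -m inch '[[-0.1,0.03,0.06,0.01,0],[-0.1,0.055,0.11,0.01,0],[-0.1,0.08,0.16,0.01,0],[-0.1,0.105,0.21,0.01,0],[-0.1,0.13,0.26,0.01,0],[-0.1,0.155,0.31,0.01,0],[-0.1,0.18,0.36,0.01,0],[-0.1,0.205,0.41,0.01,0]]' 10
python3 -c "
from h import *; st()"
```

```text
t 0.1 tcp [ 0.1817 -0.5713  0.2177] xyaw -1.263 zdown [0.953 0.303 0.   ] q [-1.35  0.13  1.49 -0.    1.52 -0.09] F [0.5 0.9 0.6] open 0.093
t: 1.1
tool_pos: [0.387, -0.1595, 0.2275]
orientation: [-1.338, 0.981, -0.979]
force: [1.4, 0.3, -0.2]
opening: 0.0513
t 1.1 tcp [ 0.387  -0.1595  0.2275] xyaw -1.263 zdown [0.953 0.303 0.   ] q [-0.51 -0.38  1.94  0.    1.58  0.75] F [ 1.4  0.3 -0.2] open 0.0513
```

```bash

python3 -m inch '[[-0.1,0.027,0.053,0,-0.06],[-0.1,0.053,0.106,0,-0.12],[-0.1,0.08,0.16,0,-0.18],[-0.1,0.106,0.212,0,-0.24],[-0.1,0.133,0.265,0,-0.308],[-0.1,0.16,0.32,0,-0.308],[-0.1,0.186,0.37,0,-0.308],[-0.1,0.209,0.4225,0,-0.308]]' 10
python3 -m inch '[[-0.1,0,0,0,0],[-0.1,0,0,-0.02,0]]'
python3 -c "
from h import *; st(); snap('top','t1',(100,130,220,220),5); snap('scene','s1',(280,250,440,384),4.5)"
```

```text
t: 2.1
tool_pos: [0.5964, 0.2646, 0.2268]
orientation: [-1.208, 1.21, -1.209]
force: [0.4, -0.8, 0.3]
opening: 0.0511
t: 2.35
tool_pos: [0.5972, 0.2649, 0.2073]
orientation: [-1.207, 1.208, -1.209]
force: [1.1, 0.2, -0.4]
opening: 0.0513
t 2.35 tcp [0.5972 0.2649 0.2073] xyaw -1.571 zdown [1.    0.    0.002] q [0.34 0.28 1.34 0.   1.52 1.91] F [ 1.1  0.2 -0.4] open 0.0513
```

View pics/s1.png

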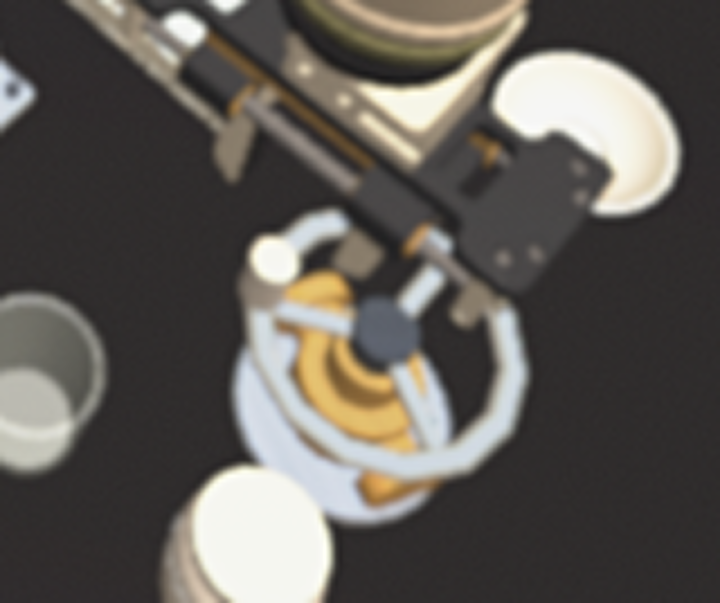

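```bash
python3 -c "
from h import *
S=lambda x,y,z:w('scene',280+(x+.5)/4.5-.5,250+(y+.5)/4.5-.5,z)
print(S(275,258,.157),S(385,330,.12)); 
for p in ([.5972,.2649,.2073],[.5957,.2634,.157]): print((px('scene',p)-[280,250])*4.5)
for z in (.11,.12,.13):print(S(385,330,z))"
```

```text
[0.597  0.2647 0.157 ] [0.5701 0.3167 0.12  ]
[292.95 209.25]
[272.7  252.45]
[0.5652 0.316  0.11  ]
[0.5701 0.3167 0.12  ]
[0.5751 0.3174 0.13  ]
```

The scene view agrees: the knob is at (0.597,0.2645). The fingers straddle it, so I'll descend and grip lightly.

```bash

python3 -m inch '[[-0.1,0,0,-0.04,0],[-0.1,0,0,-0.084,0],[-0.1,0,0,-0.084,0],[1,0,0,-0.084,0],[1,0,0,-0.084,0],[1,0,0,-0.084,0],[1,0,0,-0.084,0]]' 10
python3 -c "
from h import *; st()"
python3 -m inch '[[1,-0.014,-0.007,0,0],[1,-0.027,-0.011,0,0],[1,-0.027,-0.011,0,0]]' 10
python3 -c "
from h import *; st()"
```

```text
t: 3.32
tool_pos: [0.5956, 0.2639, 0.121]
orientation: [-1.21, 1.212, -1.208]
force: [-1.2, 2.6, 6.0]
opening: 0.022
t 3.33 tcp [0.5956 0.2639 0.121 ] xyaw -1.572 zdown [ 1.    -0.001 -0.003] q [0.34 0.33 1.44 0.   1.38 1.91] F [-1.2  2.6  6. ] open 0.022
t: 3.7
tool_pos: [0.5671, 0.2565, 0.1212]
orientation: [-1.208, 1.214, -1.203]
force: [-4.2, 15.0, -2.9]
opening: 0.0217
t 3.7 tcp [0.5671 0.2565 0.1212] xyaw -1.57 zdown [ 1.     0.001 -0.003] q [0.34 0.25 1.53 0.01 1.36 1.91] F [-4.2 15.  -2.9] open 0.0217
```

```bash
cat > chk.py <<'E'
import sys; from h import *
s=robot.read_state(); c=np.array([.5667,.3166]); d=s['tool_pos'][:2]-c; r=np.hypot(*d); u=d/r; F=s['force']
ft=F[1]*u[0]-F[0]*u[1]; lim=float(sys.argv[1])
print('t %.2f ang %.1f r %.1fmm z %.4f Ft %.1f Fr %.1f open %.4f'%(s['t'],np.degrees(np.arctan2(d[1],d[0])),r*1e3,s['tool_pos'][2],ft,F[:2]@u,s['opening']))
sys.exit(abs(ft)>lim or abs(s['opening']-.022)>.003)
E
python3 chk.py 9 &&
python3 -m inch '[[1,-0.0155,0.003,0,0],[1,-0.03,0.009,0,0],[1,-0.0425,0.0185,0,0],[1,-0.0425,0.0185,0,0]]' 10 >/dev/null && python3 chk.py 9 &&
python3 -m inch '[[1,-0.0096,0.0124,0,0],[1,-0.0156,0.0269,0,0],[1,-0.0176,0.0424,0,0],[1,-0.0176,0.0424,0,0]]' >/dev/null && python3 chk.py 9 &&
python3 -m inch '[[1,0.002,0.0155,0,0],[1,0.008,0.03,0,0],[1,0.0176,0.0424,0,0],[1,0.0176,0.0424,0,0]]' >/dev/null && python3 chk.py 9
```

```text
t 3.70 ang -89.6 r 60.1mm z 0.1212 Ft -4.1 Fr -15.0 open 0.0217
t 4.20 ang -136.0 r 61.1mm z 0.1212 Ft -0.5 Fr 9.7 open 0.0218
t 4.70 ang 178.3 r 62.0mm z 0.1212 Ft -1.5 Fr 1.6 open 0.0216
t 5.20 ang 133.9 r 61.6mm z 0.1213 Ft -1.1 Fr -4.2 open 0.0216
```

```bash

python3 -m inch '[[1,0.0134,0.008,0,0],[1,0.0279,0.014,0,0],[1,0.0434,0.016,0,0],[1,0.0434,0.016,0,0]]' >/dev/null && python3 chk.py 9 &&
python3 -m inch '[[1,0.0155,-0.002,0,0],[1,0.03,-0.008,0,0],[1,0.0424,-0.0176,0,0],[1,0.0424,-0.0176,0,0]]' >/dev/null && python3 chk.py 9 &&
python3 -m inch '[[1,0.0096,-0.0124,0,0],[1,0.0156,-0.0269,0,0],[1,0.0176,-0.0424,0,0],[1,0.0176,-0.0424,0,0]]' >/dev/null && python3 chk.py 9 &&
python3 -m inch '[[1,-0.002,-0.0155,0,0],[1,-0.008,-0.03,0,0],[1,-0.0176,-0.0424,0,0],[1,-0.0176,-0.0424,0,0]]' >/dev/null && python3 chk.py 9 &&
python3 -m inch '[[1,-0.0124,-0.0096,0,0],[1,-0.0269,-0.0156,0,0],[1,-0.0424,-0.0176,0,0],[1,-0.0424,-0.0176,0,0]]' >/dev/null && python3 chk.py 9
```

```text
t 5.70 ang 88.1 r 60.1mm z 0.1213 Ft -2.2 Fr -3.5 open 0.0217
t 6.20 ang 42.8 r 60.1mm z 0.1212 Ft -1.9 Fr -8.8 open 0.0218
t 6.70 ang -2.0 r 60.3mm z 0.1211 Ft -1.5 Fr -8.7 open 0.0218
t 7.20 ang -47.1 r 60.5mm z 0.1209 Ft 0.2 Fr -2.1 open 0.0552
```

```bash
python3 -c "
from h import *; snap('scene','s2',(280,250,440,384),4.5)";python3 chk.py 9;  python3 -m inch '[[1,0,0,0,0],[1,0,0,0,0]]' >/dev/null; python3 chk.py 9
```

```text
t 7.25 ang -46.9 r 61.1mm z 0.1209 Ft 0.3 Fr -2.4 open 0.0565
t 7.50 ang -48.1 r 54.7mm z 0.1206 Ft -6.1 Fr -10.1 open 0.0265
```

View pics/s2.png

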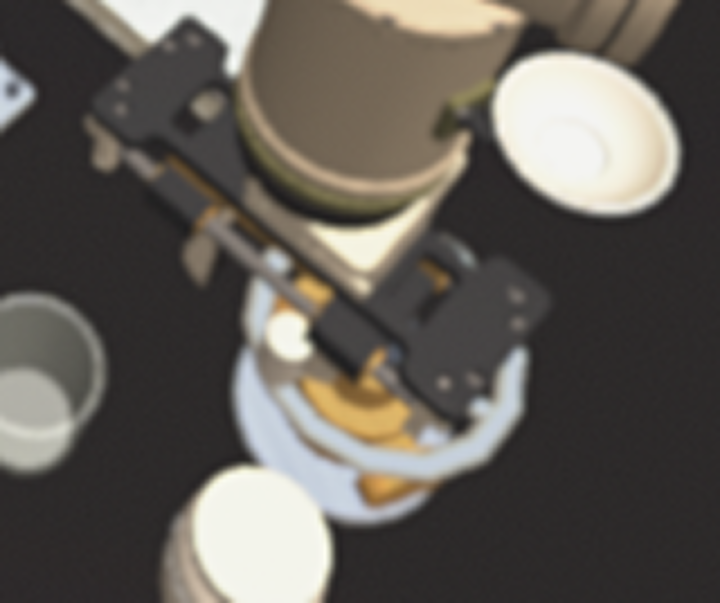

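The fingers opened and are now re-closing, which looks like the one-off grip slackening. The knob top is at crop (291,337), still between the fingers.

```bash
python3 -m inch '[[1,0,0,0,0],[1,0,0,0,0]]' >/dev/null; python3 chk.py 9; python3 -c "
from h import *
p=w('scene',280+291.5/4.5-.5,250+337.5/4.5-.5,.157);print(p,np.degrees(np.arctan2(p[1]-.3166,p[0]-.5667)));st()"
```

```text
t 7.75 ang -48.1 r 55.1mm z 0.1206 Ft -0.2 Fr 0.4 open 0.0009
[0.6218 0.2921 0.157 ] -23.972136352751505
t 7.75 tcp [0.6035 0.2756 0.1206] xyaw -1.566 zdown [ 1.     0.005 -0.018] q [0.34 0.37 1.39 0.01 1.4  1.91] F [ 0.1 -0.4  0.2] open 0.0009
```

```bash
python3 -m inch '[[0.9,0,0,0.05,0],[-0.1,0,0,0.1,0],[-0.1,-0.06,0,0.1,0],[-0.1,-0.12,0,0.1,0],[-0.1,-0.12,0,0.1,0]]' 14 >/dev/null; python3 -c "
from h import *; st(); snap('scene','s3',(280,250,440,384),4.5)"
```

```text
t 8.38 tcp [0.4798 0.2747 0.2193] xyaw -1.565 zdown [ 1.     0.006 -0.02 ] q [0.42 0.02 1.6  0.01 1.53 1.98] F [-0.1 -0.3  0.2] open 0.0401
```

View pics/s3.png

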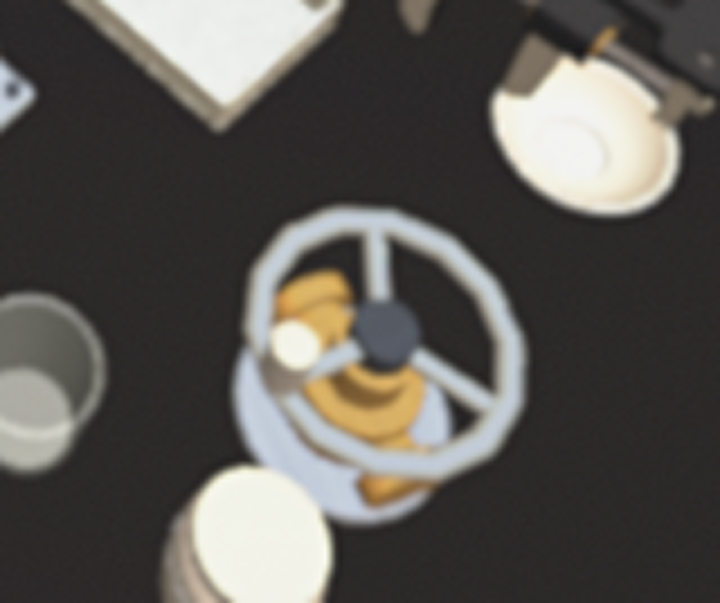

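```bash
python3 -c "
from h import *
p=w('scene',280+296.5/4.5-.5,250+345.5/4.5-.5,.157);a=np.arctan2(p[1]-.3166,p[0]-.5667);print(p,np.degrees(a));k=np.array([.5667+.06*np.cos(a),.3166+.06*np.sin(a)]);print(k,k-robot.read_state()['tool_pos'][:2])"
```

```text
[0.6231 0.2958 0.157 ] -20.243688145414062
[0.62299377 0.29583918] [0.14052663 0.02085147]
```

```bash
python3 -m inch '[[-0.1,0.05,0.007,0,0],[-0.1,0.1,0.014,0,0],[-0.1,0.1405,0.021,0,0],[-0.1,0.1405,0.021,-0.04,0],[-0.1,0.1405,0.021,-0.096,0],[-0.1,0.1405,0.021,-0.096,0],[1,0.1405,0.021,-0.096,0],[1,0.1405,0.021,-0.096,0]]' 15 >/dev/null;python3 chk.py 9;  python3 -m inch '[[1,0,0,0,0],[1,0,0,0,0]]' >/dev/null; python3 chk.py 9
python3 -m inch '[[1,-0.007,-0.015,0,0],[1,-0.007,-0.015,0,0]]' >/dev/null; python3 chk.py 9
```

```text
t 9.43 ang -18.8 r 61.9mm z 0.1285 Ft -0.3 Fr -0.2 open 0.0357
t 9.68 ang -18.1 r 63.4mm z 0.1314 Ft -1.7 Fr 1.1 open 0.0216
t 9.93 ang -28.5 r 59.2mm z 0.1316 Ft 27.6 Fr -13.8 open 0.0259True
```

```bash
python3 -m inch '[[1,0,0.0,0,0],[1,0,0,0,0]]' >/dev/null; python3 chk.py 9
python3 -m inch '[[-0.1,0,0,0,0],[-0.1,0,0,0,0],[-0.1,0,0,0.05,0],[-0.1,0,0,0.1,0],[-0.1,-0.05,-0.03,0.11,0],[-0.1,-0.1,-0.06,0.11,0],[-0.1,-0.1,-0.12,0.11,0],[-0.1,-0.1,-0.16,0.11,0]]' 15 >/dev/null;python3 -c "
from h import *; st(); snap('scene','s4',(280,250,440,384),4.5); snap('top','t4')
a=cv2.imread('pics/raw_s3.png')[250:384,280:440].astype(int);b=cv2.imread('pics/raw_s4.png')[250:384,280:440].astype(int)
m=lambda i:(lambda t:(t[1].mean(),t[0].mean(),len(t[0])))(np.nonzero((i[60:90,50:80].min(2)>200)))
print(m(a),m(b))"
```

```text
t 10.18 ang -26.3 r 57.6mm z 0.1317 Ft 10.2 Fr -2.1 open 0.0218
t 11.18 tcp [0.5178 0.1291 0.2424] xyaw -1.562 zdown [ 1.     0.009 -0.005] q [ 0.13 -0.06  1.64  0.02  1.56  1.69] F [ 0.3  0.8 -0.1] open 0.0512
(np.float64(15.373333333333333), np.float64(16.4), 75) (np.float64(14.044117647058824), np.float64(14.279411764705882), 68)True
```

View pics/s4.png

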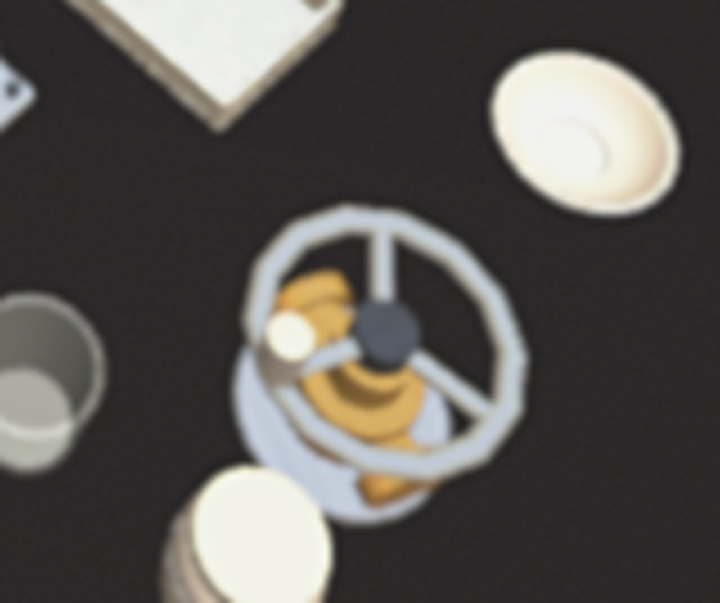

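The knob is at crop (290,336), about −24°, the same as when it was pressed with 27 N. So the valve is shut against its stop. Next is the spent cartridge in slot 4.

```bash
python3 -m inch '[[-0.1,0.04,-0.04,0,-0.009],[-0.1,0.08,-0.075,-0.03,-0.009],[-0.1,0.108,-0.1,-0.06,-0.009],[-0.1,0.108,-0.1,-0.09,-0.009],[-0.1,0.108,-0.1,-0.12,-0.009],[-0.1,0.108,-0.1,-0.12,-0.009]]' 40 >/dev/null;python3 -c "
from h import *; st()"
```

```text
t 12.03 tcp [0.6244 0.028  0.1194] xyaw -1.575 zdown [ 1.    -0.004 -0.011] q [-0.05  0.27  1.51  0.02  1.37  1.52] F [-0.7  1.3 -0.4] open 0.0513
```

```bash
python3 -m inch '[[-0.1,0.001,0.001,-0.04,0],[-0.1,0.001,0.001,-0.07,0],[-0.1,0.001,0.001,-0.094,0],[-0.1,0.001,0.001,-0.094,0],[1,0.001,0.001,-0.094,0],[1,0.001,0.001,-0.094,0],[1,0.001,0.001,-0.094,0],[1,0.001,0.001,-0.094,0]]' 40 >/dev/null;python3 -c "
from h import *; st()"
python3 -m inch '[[1,0,0,0.03,0],[1,0,0,0.08,0],[1,0,0,0.12,0],[1,0,0,0.12,0]]'>/dev/null;python3 -c "
from h import *; st()"
```

```text
t 13.03 tcp [0.6265 0.0289 0.027 ] xyaw -1.575 zdown [ 1.    -0.004 -0.009] q [-0.05  0.37  1.57  0.02  1.21  1.52] F [-1.5  0.4  6.6] open 0.0259
t 13.53 tcp [0.6294 0.0288 0.152 ] xyaw -1.574 zdown [ 1.    -0.004 -0.   ] q [-0.05  0.25  1.48  0.02  1.42  1.52] F [ 1.   0.6 -0.9] open 0.0256
```

```bash
python3 -m inch '[[1,-0.025,0.005,0,0.17],[1,-0.05,0.01,0,0.34],[1,-0.075,0.015,0,0.51],[1,-0.1,0.02,0,0.68],[1,-0.13,0.026,0,0.85],[1,-0.155,0.03,0,1.02],[1,-0.18,0.036,0,1.19],[1,-0.207,0.041,0,1.36]]'>/dev/null; python3 -m inch '[[1,0,0,0,0.17],[1,0,0,0,0.17]]' >/dev/null;python3 -c "
from h import *; st()"
```

```text
t 14.78 tcp [0.4196 0.0699 0.1492] xyaw -0.04 zdown [ 0.04   0.999 -0.001] q [ 0.04 -0.29  2.01  0.    1.44  0.08] F [ 0.1  0.2 -2.4] open 0.0257
```

```bash
python3 -m inch '[[1,0.003,0,-0.05,0],[1,0.003,0,-0.1,0],[1,0.003,0,-0.13,0],[1,0.003,0,-0.14,0],[1,0.003,0,-0.14,0],[0,0.003,0,-0.14,0],[-0.1,0.003,0,-0.14,0],[-0.1,0.003,0,-0.14,0]]'>/dev/null;python3 -c "
from h import *; st()"; python3 -m inch '[[-0.1,0,0,0.04,0],[-0.1,0,0,0.09,0],[-0.1,0.03,-0.01,0.11,-0.18],[-0.1,0.06,-0.03,0.11,-0.36],[-0.1,0.09,-0.05,0.11,-0.54],[-0.1,0.12,-0.07,0.11,-0.72],[-0.1,0.15,-0.09,0.11,-0.9],[-0.1,0.17,-0.1,0.11,-1.08]]' >/dev/null;python3 -c "
from h import *; st()"
```

```text
t 15.78 tcp [0.4235 0.07   0.0102] xyaw -0.04 zdown [ 0.04   0.999 -0.001] q [ 0.04 -0.09  2.12  0.    1.14  0.08] F [-0.1  0.1  0.3] open 0.0492
t 16.77 tcp [ 0.5948 -0.0312  0.1204] xyaw -1.127 zdown [ 0.903  0.43  -0.001] q [-0.15  0.2   1.6   0.02  1.36  0.97] F [-0.3 -0.1  0.1] open 0.0514
```

```bash
python3 -m inch '[[-0.1,0.01,-0.005,0,-0.15],[-0.1,0.02,-0.01,0,-0.3],[-0.1,0.031,-0.016,0,-0.444],[-0.1,0.031,-0.016,0,-0.444],[-0.1,0.031,-0.016,-0.03,-0.444],[-0.1,0.031,-0.016,-0.03,-0.444]]' 40 >/dev/null;python3 -c "
from h import *; st(); snap('scene','s5',(170,180,370,330),4); snap('top','t5')"
```

```text
t 17.52 tcp [ 0.6232 -0.0466  0.0878] xyaw -1.568 zdown [ 1.     0.003 -0.006] q [-0.17  0.3   1.54  0.02  1.31  1.39] F [-0.9  0.1 -0.4] open 0.0511
```

View pics/s5.png

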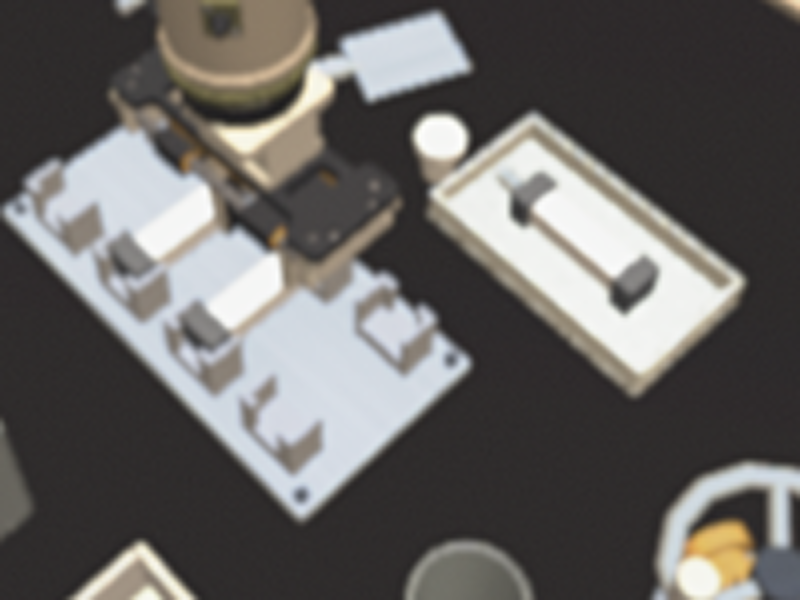

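The spent cartridge lies flat in the tray, with its caps at crop (533,198) and (634,282). Slots 2 and 3 are still full. Next is cartridge 3.

```bash
python3 -m inch '[[-0.1,0.003,-0.001,-0.03,0],[-0.1,0.003,-0.001,-0.062,0],[-0.1,0.003,-0.001,-0.062,0],[1,0.003,-0.001,-0.062,0],[1,0.003,-0.001,-0.062,0],[1,0.003,-0.001,-0.062,0],[1,0.003,-0.001,-0.062,0]]' 40 >/dev/null;python3 -c "
from h import *; st()"
python3 -m inch '[[1,0,0,0.03,0],[1,0,0,0.08,0],[1,0,0,0.1,0],[1,0,0,0.1,0.18],[1,0,0,0.1,0.36],[1,0,0,0.1,0.54],[1,0,0,0.1,0.72],[1,0,0,0.1,0.9]]'>/dev/null;python3 -c "
from h import *; st()"
python3 -m inch '[[1,0,0,0,0.18],[1,0,0,0,0.36],[1,0,0,0,0.54],[1,0,0,0,0.72],[1,0,0,0,0.9],[1,0,0,0,1.08],[1,0,0,0,1.26],[1,0,0,0,1.44]]'>/dev/null;python3 -c "
from h import *; st()"
```

```text
t 18.5 tcp [ 0.6295 -0.0481  0.0305] xyaw -1.569 zdown [1.    0.002 0.001] q [-0.17  0.37  1.56  0.03  1.21  1.39] F [-0.7  0.4  6.1] open 0.0257
t 19.5 tcp [ 0.6289 -0.0481  0.1293] xyaw -0.663 zdown [0.615 0.788 0.   ] q [-0.16  0.29  1.47  0.01  1.4   0.5 ] F [-0.5  0.1 -1.7] open 0.0257
t 20.5 tcp [ 0.6283 -0.048   0.1281] xyaw 0.783 zdown [-0.705  0.709  0.001] q [-0.15  0.29  1.48 -0.02  1.39 -0.92] F [ 0.5  0.1 -1. ] open 0.0254
```

```bash
python3 -m inch '[[1,-0.002,0,0,0.18],[1,-0.004,0,0,0.36],[1,-0.006,0,0,0.54],[1,-0.006,0,0,0.72],[1,-0.006,0.0005,0,0.788],[1,-0.006,0.0005,0,0.788],[1,-0.006,0.0005,-0.045,0.788],[1,-0.006,0.0005,-0.045,0.788]]'>/dev/null;python3 -c "
from h import *; st(); snap('top','t6',(195,135,295,195),8);snap('scene','s6',(170,180,320,300),5)"
```

```text
t 21.5 tcp [ 0.6186 -0.047   0.0784] xyaw 1.57 zdown [-1.     0.001  0.01 ] q [-0.14  0.3   1.56 -0.03  1.29 -1.7 ] F [-0.3  0.3 -1. ] open 0.0254
```

View pics/s6.png

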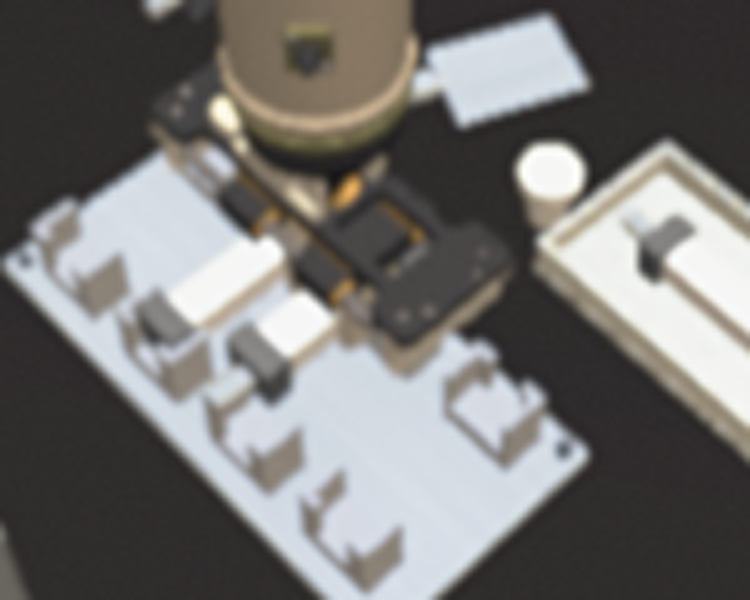

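The cartridge is held turned over slot 3, with its back cap top at about (257,343) and its spigot tip at about (216,397). I'll compare that with seated cartridge 2, whose back cap top is at about (168,303).

```bash
python3 -c "
from h import *
S=lambda x,y,z:w('scene',170+(x+.5)/5-.5,180+(y+.5)/5-.5,z)
z=.0784+.0115
print('cap',S(257,343,z+.017),'spig',S(216,397,z),'c2cap',S(168,303,.059))
for p in([.671,-.0475,z+.017],[.675,-.0475,z+.017],[.704,-.0475,z],[.675,-.1255,.059]): print(p,(px('scene',p)-[170,180])*5+2)
st()"
```

```text
cap [ 0.6678 -0.0488  0.1069] spig [ 0.6978 -0.0479  0.0899] c2cap [ 0.6693 -0.1287  0.059 ]
[0.671, -0.0475, 0.1069] [254.  348.5]
[0.675, -0.0475, 0.1069] [248. 353.]
[0.704, -0.0475, 0.0899] [207. 405.]
[0.675, -0.1255, 0.059] [163.5 312.5]
t 21.6 tcp [ 0.6218 -0.0474  0.0829] xyaw 1.57 zdown [-1.     0.001  0.003] q [-0.14  0.29  1.56 -0.03  1.29 -1.71] F [-0.1  0.1 -0.9] open 0.0257
```

```bash
python3 -m inch '[[1,0.0005,0,-0.01,0],[1,0.0005,0,-0.02,0],[1,0.0005,0,-0.026,0],[1,0.0005,0,-0.026,0]]'>/dev/null;python3 -c "
from h import *; st()"
python3 -m inch '[[1,0,0,-0.01,0],[1,0,0,-0.02,0],[1,0,0,-0.026,0],[1,0,0,-0.026,0]]'>/dev/null;python3 -c "
from h import *; st()"
```

```text
t 22.1 tcp [ 0.6226 -0.0475  0.0572] xyaw 1.57 zdown [-1.     0.001  0.003] q [-0.14  0.32  1.57 -0.03  1.25 -1.7 ] F [-0.3 -0.4  2.7] open 0.0258
t 22.6 tcp [ 0.6279 -0.0481  0.0397] xyaw 1.57 zdown [-1.     0.001 -0.008] q [-0.14  0.35  1.58 -0.03  1.21 -1.7 ] F [-12.5   2.1  43.3] open 0.0261
```

```bash
python3 -m inch '[[1,-0.005,0,0.02,0],[1,-0.005,0,0.035,0],[1,-0.005,0,0.035,0],[1,-0.005,0,0.035,0]]'>/dev/null;python3 -c "
from h import *; st(); snap('scene','s7',(195,220,295,300),8)"
```

```text
t 23.1 tcp [ 0.6221 -0.0479  0.0733] xyaw 1.57 zdown [-1.     0.001 -0.006] q [-0.14  0.3   1.57 -0.03  1.26 -1.71] F [ 0.4 -0.3 -0.9] open 0.0258
```

View pics/s7.png

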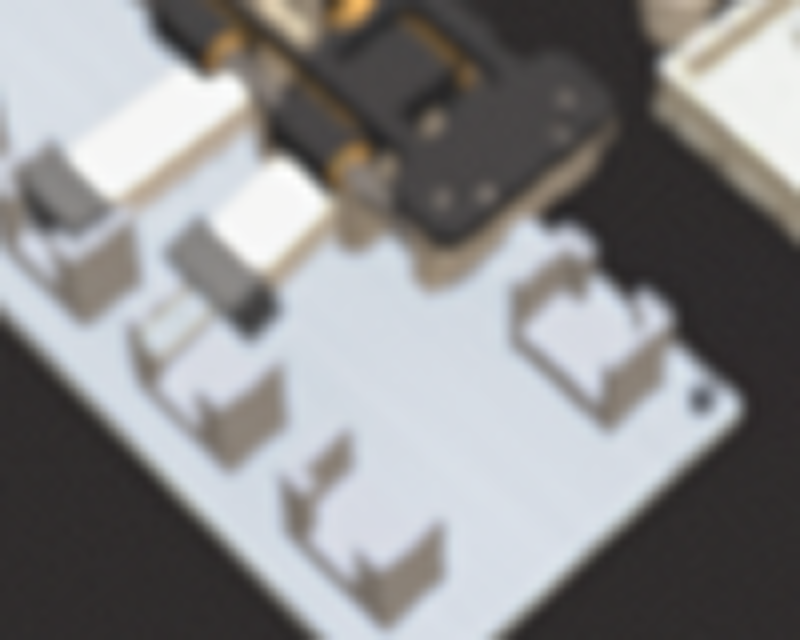

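```bash
python3 - <<'E'
from h import *
zc=.0733+.0115
im=cv2.imread('pics/s7.png')
P=lambda p:tuple(((px('scene',p)-[195,220]+.5)*8).astype(int))
def box(cx,cy,cz,x0,x1,h,col):
    q=[P((cx+x,cy+y,cz+h)) for x,y in((x0,-h),(x1,-h),(x1,h),(x0,h))]
    for i in range(4): cv2.line(im,q[i],q[(i+1)%4],col,1)
for cx,col in((.6255,(0,0,255)),):
    box(cx,-.0475,zc,.040,.058,.017,col); box(cx,-.0475,zc,.058,.082,.007,col)
box(.626,-.1255,.042,.040,.058,.017,(0,160,0))
# slot 3 wall tops/inner, slot 4
for y in(-.0475,.0305): box(.626,y,.055-.0195,-.0605,.0605,.0195,(255,0,0))
cv2.imwrite('pics/o7.png',im)
E
```

```text
(no output)
```

View pics/o7.png

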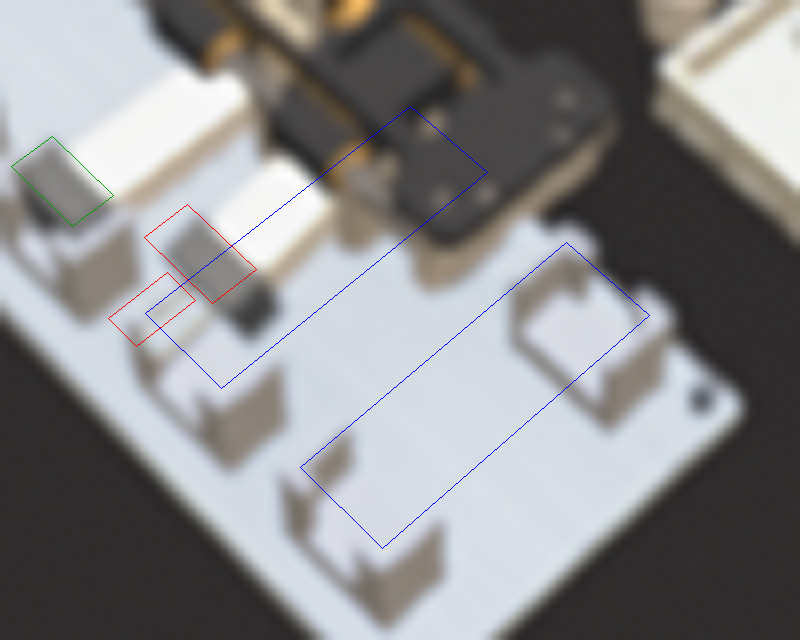

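```bash
python3 - <<'E'
from h import *
st(); snap('top','t8'); 
zc=.0733+.0115
im=cv2.imread('pics/raw_t8.png')[135:195,195:285]; im=cv2.resize(im,None,fx=8,fy=8,interpolation=cv2.INTER_CUBIC)
P=lambda p:tuple(((px('top',p)-[195,135]+.5)*8).astype(int))
def box(cx,cy,z,x0,x1,h,col):
    q=[P((cx+x,cy+y,z)) for x,y in((x0,-h),(x1,-h),(x1,h),(x0,h))]
    for i in range(4): cv2.line(im,q[i],q[(i+1)%4],col,1)
box(.6255,-.0475,zc+.017,.040,.058,.017,(0,0,255)); box(.6255,-.0475,zc+.007,.058,.082,.007,(0,0,255))
box(.626,-.1255,.059,.040,.058,.017,(0,160,0));box(.626,-.1255,.059,-.058,-.040,.017,(0,160,0))
for y in(-.0475,.0305): box(.626,y,.055,-.0605,.0605,.0195,(255,0,0))
cv2.imwrite('pics/o8.png',im)
E
```

```text
t 23.15 tcp [ 0.6219 -0.0479  0.073 ] xyaw 1.57 zdown [-1.     0.001 -0.006] q [-0.14  0.3   1.57 -0.03  1.26 -1.71] F [ 0.4  0.1 -1. ] open 0.0255
```

View pics/o8.png

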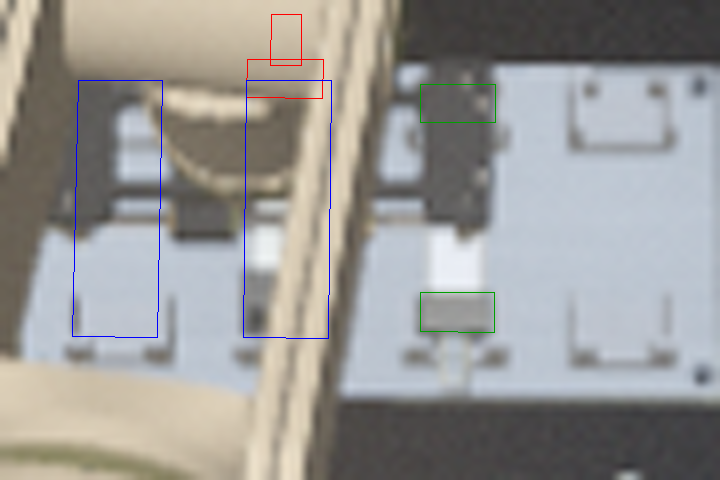

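```bash
python3 - <<'E'
from h import *
T=lambda x,y,z:w('top',195+x/8-.5,135+y/8-.5,z)
for z in(.102,.0998): print(z,'cap/body',T(260,272,z),'cap front',T(260,305,z),T(260,335,z),'left edge',T(245,290,z))
print('c2',T(457,292,.059),T(457,331,.059),'L',T(420,310,.059),'R',T(495,310,.059),'spig',T(453,385,.049))
print('slot1 inner',T(578,320,.055),T(667,320,.055),'front wall',T(622,345,.055),T(622,145,.03))
print('slot4 inner',T(76,320,.055),T(166,320,.055),T(120,350,.055))
E
```

```text
0.102 cap/body [ 0.5859 -0.0377  0.102 ] cap front [ 0.571  -0.0379  0.102 ] [ 0.5575 -0.0381  0.102 ] left edge [ 0.5777 -0.0312  0.102 ]
0.0998 cap/body [ 0.5864 -0.0376  0.0998] cap front [ 0.5715 -0.0378  0.0998] [ 0.5579 -0.038   0.0998] left edge [ 0.5782 -0.0311  0.0998]
c2 [ 0.5864 -0.1254  0.059 ] [ 0.5683 -0.1254  0.059 ] L [ 0.578  -0.1086  0.059 ] R [ 0.5782 -0.1427  0.059 ] spig [ 0.5452 -0.1238  0.049 ]
slot1 inner [ 0.5746 -0.1806  0.055 ] [ 0.5748 -0.2212  0.055 ] front wall [ 0.5631 -0.2006  0.055 ] [ 0.6633 -0.2027  0.03  ]
slot4 inner [0.5734 0.0483 0.055 ] [0.5736 0.0072 0.055 ] [0.5596 0.0279 0.055 ]
```

The top view puts the held cartridge at mid (0.626,−0.048) and seated cartridge 2 at (0.6264,−0.1256), so alignment is good. I'll retry more slowly and watch where contact begins.

```bash
python3 -m inch '[[1,-0.0005,0.0005,-0.01,0],[1,-0.0005,0.0005,-0.014,0],[1,-0.0005,0.0005,-0.014,0]]'>/dev/null;python3 -c "
from h import *; st()"
python3 -m inch '[[1,0,0,-0.005,0],[1,0,0,-0.005,0]]'>/dev/null;python3 -c "
from h import *; st()"
python3 -m inch '[[1,0,0,-0.005,0],[1,0,0,-0.005,0]]'>/dev/null;python3 -c "
from h import *; st()"
python3 -m inch '[[1,0,0,-0.005,0],[1,0,0,-0.005,0]]'>/dev/null;python3 -c "
from h import *; st()"
```

```text
t 23.57 tcp [ 0.6205 -0.0473  0.0577] xyaw 1.57 zdown [-1.     0.001 -0.004] q [-0.14  0.31  1.58 -0.03  1.24 -1.7 ] F [ 0.  -0.2 -0.6] open 0.0258
t 23.82 tcp [ 0.6201 -0.0472  0.0521] xyaw 1.57 zdown [-1.     0.001 -0.003] q [-0.14  0.32  1.59 -0.03  1.23 -1.7 ] F [ 0.3 -0.2 -1.4] open 0.0258
t 24.07 tcp [ 0.6197 -0.0472  0.0465] xyaw 1.57 zdown [-1.     0.001 -0.002] q [-0.14  0.32  1.59 -0.03  1.22 -1.7 ] F [ 0.2 -0.3 -1.3] open 0.0255
t 24.32 tcp [ 0.6202 -0.0473  0.0418] xyaw 1.57 zdown [-1.     0.001 -0.003] q [-0.14  0.33  1.59 -0.03  1.21 -1.7 ] F [ 1.9 -0.9  0.8] open 0.0259
```

```bash
python3 -m inch '[[1,0.0005,0,-0.004,0],[1,0.0005,0,-0.004,0]]'>/dev/null;python3 -c "
from h import *; st()"
python3 -m inch '[[1,0.0005,0,-0.004,0],[1,0.0005,0,-0.004,0]]'>/dev/null;python3 -c "
from h import *; st()"
python3 -m inch '[[1,0,0,-0.004,0],[1,0,0,-0.004,0]]'>/dev/null;python3 -c "
from h import *; st()"
```

```text
t 24.57 tcp [ 0.6221 -0.0474  0.0408] xyaw 1.57 zdown [-1.     0.001 -0.005] q [-0.14  0.33  1.59 -0.03  1.21 -1.7 ] F [-5.3  1.3 18. ] open 0.0259
t 24.82 tcp [ 0.6245 -0.0477  0.0405] xyaw 1.57 zdown [-1.     0.    -0.009] q [-0.14  0.34  1.59 -0.03  1.21 -1.7 ] F [-6.2  1.  20.3] open 0.0259
t 25.07 tcp [ 0.6264 -0.048   0.0402] xyaw 1.57 zdown [-1.     0.    -0.013] q [-0.14  0.34  1.59 -0.03  1.2  -1.7 ] F [-6.6 -0.1 21.7] open 0.0258
```

```bash
python3 -m inch '[[1,-0.002,0,0.001,0],[1,-0.002,0,0.001,0],[0.2,-0.002,0,0.001,0],[-0.1,-0.002,0,0.001,0],[-0.1,-0.002,0,0.001,0]]'>/dev/null;python3 -c "
from h import *; st()"
python3 -m inch '[[-0.1,0,0,0.03,0],[-0.1,0,0,0.08,0],[-0.1,-0.06,0,0.1,0],[-0.1,-0.12,0,0.1,0],[-0.1,-0.18,0,0.1,0],[-0.1,-0.2,0,0.1,0]]' >/dev/null; python3 - <<'E'
from h import *
st(); snap('top','t9'); snap('scene','s9')
a=cv2.imread('pics/raw_t9.png')[135:195,195:285]; a=cv2.resize(a,None,fx=8,fy=8,interpolation=cv2.INTER_CUBIC)
P=lambda p:tuple(((px('top',p)-[195,135]+.5)*8).astype(int))
def box(cx,cy,z,x0,x1,h,col):
    q=[P((cx+x,cy+y,z)) for x,y in((x0,-h),(x1,-h),(x1,h),(x0,h))]
    for i in range(4): cv2.line(a,q[i],q[(i+1)%4],col,1)
for y in(-.1256,-.0476): box(.626,y,.059,.040,.058,.017,(0,160,0));box(.626,y,.059,-.058,-.040,.017,(0,160,0))
cv2.imwrite('pics/o9t.png',a)
b=cv2.imread('pics/raw_s9.png')[220:300,195:295]; b=cv2.resize(b,None,fx=7,fy=7,interpolation=cv2.INTER_CUBIC)
cv2.imwrite('pics/o9.png',cv2.copyMakeBorder(np.vstack([cv2.resize(a,(540,300)),cv2.resize(b,(540,300))]),0,0,0,0,0))
E
```

```text
t 25.7 tcp [ 0.6241 -0.0479  0.0408] xyaw 1.57 zdown [-1.     0.    -0.013] q [-0.14  0.33  1.59 -0.03  1.2  -1.7 ] F [ 0.   0.  -0.2] open 0.0491
t 26.45 tcp [ 0.421  -0.0476  0.1398] xyaw 1.57 zdown [-1.     0.001 -0.011] q [-0.21 -0.33  2.07 -0.03  1.39 -1.78] F [ 0.6 -0.3  0.6] open 0.0512
```

View pics/o9.png

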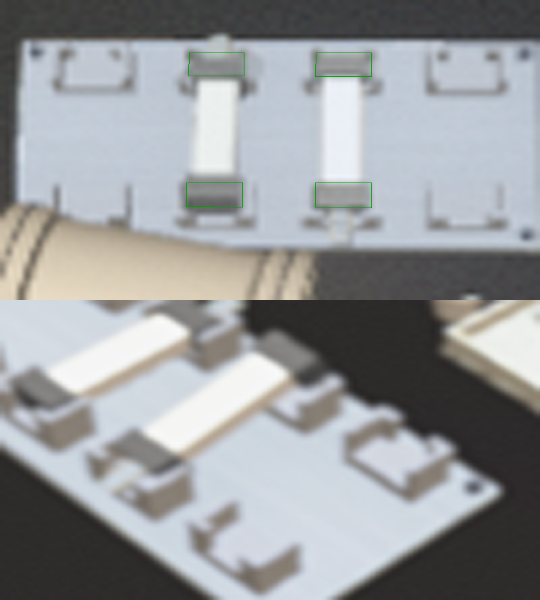

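```bash
python3 - <<'E'
from h import *
def tri(ut,us):
    Ps=[];x=[]
    for n,u in(('top',ut),('scene',us)):
        c=np.load(f'pics/cal_{n}.npz');Ps.append(np.c_[c['R'],c['t']]);x.append(cv2.undistortPoints(np.array([[u]],float),c['mtx'],c['dist_coeffs'])[0,0])
    X=cv2.triangulatePoints(Ps[0],Ps[1],x[0],x[1])[:,0];return (X[:3]/X[3]).round(4)
T=lambda x,y:[195+x/6-.5,135+y/5-.5]
S=lambda x,y:[195+x/5.4-.5,220+(y-300)/3.75-.5]
print('front cap top c',tri(T(214,195),S(288,355)));print('back cap top',tri(T(216,64),S(148,450)));print('c2 front',tri(T(343,194),S(210,318)),'c2 back',tri(T(343,64),S(45,386)))
for p in([.577,-.0476,.059],[.577,-.0476,.09],[.675,-.0476,.059]):print(p,px('top',p),px('scene',p))
print(T(214,195),S(288,355),T(216,64),S(148,450))
E
```

```text
front cap top c [ 0.5737 -0.0485  0.0755]
back cap top [ 0.6734 -0.0463  0.0613]
c2 front [ 0.5744 -0.1204  0.0532] c2 back [ 0.675  -0.1246  0.0586]
[0.577, -0.0476, 0.059] [230.2 173.4] [247.5 238.5]
[0.577, -0.0476, 0.09] [229.9 171.7] [247.3 232. ]
[0.675, -0.0476, 0.059] [230.6 147.3] [220.6 259.9]
[230.16666666666666, 173.5] [247.83333333333331, 234.16666666666666] [230.5, 147.3] [221.9074074074074, 259.5]
```

Cartridge 3 is seated at the back, but its front cap at (285,355) is about 18 mm high, so it is pitched in the slot. I'll press the front cap down with shut fingertips.

```bash
python3 -m inch '[[1,0.05,0,0,0],[1,0.1,0,0,0],[1,0.156,0,0,0],[1,0.156,0,0,0],[1,0.156,0,-0.03,0],[1,0.156,0,-0.05,0],[1,0.156,0,-0.05,0]]' 20 >/dev/null;python3 -c "
from h import *; st()"
python3 -m inch '[[1,0,0,-0.006,0],[1,0,0,-0.012,0],[1,0,0,-0.012,0]]'>/dev/null;python3 -c "
from h import *; st()"
```

```text
t 27.43 tcp [ 0.5782 -0.0477  0.0898] xyaw 1.57 zdown [-1.     0.001 -0.012] q [-0.15  0.16  1.7  -0.03  1.27 -1.72] F [ 0.1  1.1 -0.2] open 0.0003
t 27.8 tcp [ 0.5811 -0.0483  0.0825] xyaw 1.569 zdown [-1.     0.001 -0.019] q [-0.15  0.17  1.7  -0.03  1.25 -1.71] F [ 1.2  0.2 -0.9] open 0.0006
```

```bash
python3 -m inch '[[1,-0.003,0,-0.004,0],[1,-0.003,0,-0.008,0],[1,-0.003,0,-0.008,0]]'>/dev/null;python3 -c "
from h import *; st()"
python3 -m inch '[[1,-0.001,0,-0.005,0],[1,-0.001,0,-0.01,0],[1,-0.001,0,-0.01,0]]'>/dev/null;python3 -c "
from h import *; st()"
```

```text
t 28.18 tcp [ 0.5771 -0.0481  0.0733] xyaw 1.569 zdown [-1.     0.001 -0.017] q [-0.15  0.17  1.72 -0.03  1.23 -1.72] F [-0.   0.5  0.1] open 0.0005
t 28.55 tcp [ 0.5755 -0.0481  0.0623] xyaw 1.57 zdown [-1.     0.001 -0.016] q [-0.15  0.18  1.73 -0.03  1.21 -1.71] F [ 0.2 -0.  -0.5] open 0.0004
```

```bash
python3 -m inch '[[1,0,0,-0.005,0],[1,0,0,-0.005,0]]'>/dev/null;python3 -c "
from h import *; st()"
python3 -m inch '[[1,0,0,0.05,0],[0,-0.05,0,0.08,0],[-0.1,-0.1,0,0.08,0],[-0.1,-0.15,0,0.08,0]]'>/dev/null; python3 - <<'E'
from h import *
st(); snap('top','t10'); snap('scene','s10')
a=cv2.imread('pics/raw_t10.png')[135:195,195:285]; b=cv2.imread('pics/raw_s10.png')[220:300,195:295]
cv2.imwrite('pics/o10.png',np.vstack([cv2.resize(a,(540,360),interpolation=cv2.INTER_CUBIC),cv2.resize(b,(540,240*540//300),interpolation=cv2.INTER_CUBIC)])[:790])
b=cv2.resize(b,(375,300),interpolation=cv2.INTER_CUBIC);a=cv2.resize(a,(420,280),interpolation=cv2.INTER_CUBIC)
a=cv2.copyMakeBorder(a,0,20,0,0,cv2.BORDER_CONSTANT);cv2.imwrite('pics/o10.png',np.hstack([a,b]))
E
```

```text
t 28.8 tcp [ 0.5763 -0.0481  0.0593] xyaw 1.57 zdown [-1.     0.001 -0.017] q [-0.15  0.19  1.73 -0.03  1.21 -1.71] F [-5.7  0.8 14. ] open 0.0005
t 29.3 tcp [ 0.4255 -0.0482  0.1397] xyaw 1.57 zdown [-1.     0.001 -0.019] q [-0.21 -0.33  2.06 -0.03  1.38 -1.78] F [-0.3 -0.5  0.9] open 0.026
```

View pics/o10.png

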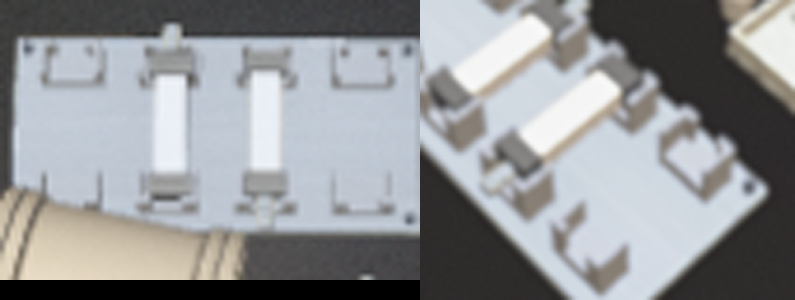

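Cartridge 3 now looks level: pressing stopped firmly at 59 mm, which is the seated cap height. Its spigot points back. Next is cartridge 2.

```bash
python3 -m inch '[[-0.1,0.05,-0.02,0,0],[-0.1,0.1,-0.04,0,0],[-0.1,0.15,-0.06,0,0],[-0.1,0.1985,-0.0774,-0.02,0],[-0.1,0.1985,-0.0774,-0.05,0],[-0.1,0.1985,-0.0774,-0.05,0]]' 55 >/dev/null;python3 -c "
from h import *; st()"
```

```text
t 30.15 tcp [ 0.6183 -0.1246  0.0836] xyaw 1.569 zdown [-1.     0.001 -0.008] q [-0.27  0.3   1.55 -0.03  1.28 -1.83] F [-0.1 -0.3  0.5] open 0.0511
```

```bash
python3 -m inch '[[-0.1,0.006,-0.001,0,0],[-0.1,0.006,-0.001,0,0]]' >/dev/null;python3 -c "
from h import *; st()"
```

```text
t 30.4 tcp [ 0.6255 -0.1257  0.0854] xyaw 1.569 zdown [-1.     0.001 -0.011] q [-0.26  0.31  1.53 -0.03  1.28 -1.83] F [-0.1  0.5  0.6] open 0.0511
```

```bash
python3 -m inch '[[-0.1,0.0005,0,-0.03,0],[-0.1,0.0005,0,-0.058,0],[-0.1,0.0005,0,-0.058,0],[-0.1,0.0005,0,-0.058,0]]' >/dev/null;python3 -c "
from h import *; st()"
python3 -m inch '[[1,0,0,0,0],[1,0,0,0,0],[1,0,0,0,0],[1,0,0,0,0],[1,0,0,0,0]]' 55 >/dev/null;python3 -c "
from h import *; st()"
```

```text
t 30.9 tcp [ 0.627  -0.1259  0.0295] xyaw 1.57 zdown [-1.     0.001 -0.013] q [-0.26  0.38  1.56 -0.03  1.19 -1.82] F [1.2 0.4 1.1] open 0.0511
t 31.52 tcp [ 0.6276 -0.1258  0.0304] xyaw 1.57 zdown [-1.     0.001 -0.014] q [-0.26  0.38  1.56 -0.03  1.19 -1.82] F [-1.7  1.   5.6] open 0.0255
```

```bash
python3 -m inch '[[-0.1,-0.001,0,-0.004,0],[-0.1,-0.001,0,-0.007,0],[-0.1,-0.001,0,-0.007,0],[1,-0.001,0,-0.007,0],[1,-0.001,0,-0.007,0],[1,-0.001,0,-0.007,0],[1,-0.001,0,-0.007,0],[1,-0.001,0,-0.007,0]]' 55 >/dev/null;python3 -c "
from h import *; st()"
python3 -m inch '[[1,0,0,0.03,0],[1,0,0,0.06,0],[1,0,0,0.08,0],[1,0,0,0.1,0],[1,0,0,0.1,0]]'>/dev/null;python3 -c "
from h import *; st()"
```

```text
t 32.52 tcp [ 0.6267 -0.1257  0.0236] xyaw 1.57 zdown [-1.     0.001 -0.014] q [-0.26  0.38  1.56 -0.03  1.18 -1.82] F [-0.7  0.4  2.1] open 0.0256
t 33.15 tcp [ 0.6279 -0.1261  0.1255] xyaw 1.569 zdown [-1.     0.001 -0.017] q [-0.26  0.27  1.5  -0.02  1.35 -1.83] F [ 1.9  1.5 -1. ] open 0.026
```

```bash
python3 -m inch '[[1,0,0,0,-0.18],[1,0,0,0,-0.36],[1,0,0,0,-0.54],[1,0,0,0,-0.72],[1,0,0,0,-0.9],[1,0,0,0,-1.08],[1,0,0,0,-1.26],[1,0,0,0,-1.44]]'>/dev/null
python3 -m inch '[[1,0,0,0,-0.18],[1,0,0,0,-0.36],[1,0,0,0,-0.54],[1,0,0,0,-0.72],[1,0,0,0,-0.9],[1,0,0,0,-1.08],[1,0,0,0,-1.26],[1,0,0,0,-1.44]]'>/dev/null;python3 -c "
from h import *; st()"
```

```text
t 35.15 tcp [ 0.6261 -0.1256  0.1219] xyaw -1.322 zdown [ 0.969  0.246 -0.019] q [-0.29  0.32  1.44  0.02  1.41  1.03] F [ 0.2  0.1 -2. ] open 0.0258
```

```bash
python3 -m inch '[[1,0,0,0,-0.18],[1,0,0,0,-0.248],[1,0,0,-0.03,-0.248],[1,0,0,-0.05,-0.248],[1,0,0,-0.05,-0.248]]'>/dev/null
python3 -m inch '[[1,0,0,0,0],[1,0,0,0,0]]'>/dev/null;python3 -c "
from h import *; st()"
```

```text
t 36.02 tcp [ 0.624  -0.1249  0.069 ] xyaw -1.57 zdown [ 1.     0.001 -0.024] q [-0.29  0.37  1.49  0.03  1.32  1.27] F [-0.2 -0.  -0.7] open 0.0257
```

```bash
python3 -m inch '[[1,0.0015,-0.0007,-0.006,0],[1,0.0015,-0.0007,-0.014,0],[1,0.0015,-0.0007,-0.014,0]]'>/dev/null;python3 -c "
from h import *; st()"
python3 -m inch '[[1,0,0,-0.005,0],[1,0,0,-0.01,0],[1,0,0,-0.01,0]]'>/dev/null;python3 -c "
from h import *; st()"
```

```text
t 36.4 tcp [ 0.6247 -0.1254  0.0538] xyaw -1.571 zdown [ 1.     0.001 -0.025] q [-0.29  0.39  1.5   0.03  1.29  1.27] F [-0.1 -0.2 -1.8] open 0.0258
t 36.77 tcp [ 0.627  -0.1258  0.0459] xyaw -1.57 zdown [ 1.     0.001 -0.021] q [-0.29  0.4   1.5   0.03  1.28  1.27] F [3.6 0.5 6.1] open 0.0259
```

```bash
python3 -m inch '[[1,0.001,0,-0.003,0],[1,0.001,0,-0.003,0]]'>/dev/null;python3 -c "
from h import *; st()"
python3 -m inch '[[1,0.001,0,-0.003,0],[1,0.001,0,-0.003,0]]'>/dev/null;python3 -c "
from h import *; st(); snap('top','t11'); snap('scene','s11')"
```

```text
t 37.02 tcp [ 0.6284 -0.1258  0.043 ] xyaw -1.57 zdown [ 1.     0.001 -0.02 ] q [-0.29  0.4   1.5   0.03  1.27  1.27] F [ 2.5 -0.4  0.6] open 0.0254
t 37.27 tcp [ 0.6288 -0.1257  0.0391] xyaw -1.57 zdown [ 1.     0.001 -0.021] q [-0.29  0.41  1.5   0.03  1.27  1.27] F [ 0.7 -0.4 -1.3] open 0.0258
```

```bash
python3 -m inch '[[1,0,0,-0.004,0],[1,0,0,-0.008,0],[1,0,0,-0.008,0]]'>/dev/null;python3 -c "
from h import *; st()"
python3 -m inch '[[1,0,0,-0.004,0],[1,0,0,-0.007,0],[1,0,0,-0.007,0]]'>/dev/null;python3 -c "
from h import *; st()"
```

```text
t 37.75 tcp [ 0.6286 -0.1256  0.0308] xyaw -1.57 zdown [ 1.     0.001 -0.022] q [-0.29  0.42  1.5   0.03  1.25  1.27] F [-0.6 -0.4 -0.8] open 0.0257
t 38.12 tcp [ 0.6291 -0.1259  0.0254] xyaw -1.57 zdown [ 1.     0.001 -0.021] q [-0.29  0.43  1.5   0.03  1.24  1.27] F [-5.5  1.3 10.7] open 0.0256
```

```bash
python3 -m inch '[[0.3,0,0,0,0],[-0.1,0,0,0,0],[-0.1,0,0,0,0],[-0.1,0,0,0.04,0],[-0.1,0,0,0.09,0],[-0.1,-0.05,0,0.12,0],[-0.1,-0.11,0.02,0.12,0],[-0.1,-0.16,0.04,0.12,0]]'>/dev/null
python3 -m inch '[[-0.1,-0.05,0.05,0,0],[-0.1,-0.05,0.1,0,0]]'>/dev/null
python3 - <<'E'
from h import *
st(); snap('top','t12'); snap('scene','s12')
def blob(img,roi,lo=170):
    x0,y0,x1,y1=roi; im=img[y0:y1,x0:x1].astype(int); m=((im.min(2)>lo)&(im.max(2)-im.min(2)<40)).astype(np.uint8)
    n,l,s,c=cv2.connectedComponentsWithStats(m)
    for i in range(1,n):
        if s[i,4]>30:
            r=cv2.minAreaRect(np.argwhere(l==i)[:,::-1].astype(np.float32)); print(s[i,4],'c',c[i]+[x0,y0],'rect',r)
blob(cv2.imread('pics/raw_top0.png'),(295,180,340,240)); print('now');blob(cv2.imread('pics/raw_t12.png'),(280,170,350,250))
a=cv2.imread('pics/raw_t12.png')
for u in (230,251,252): print(u,a[138:184,u].mean(1).astype(int))
E
```

```text
t 39.38 tcp [0.415  0.0147 0.1449] xyaw -1.574 zdown [ 1.    -0.002 -0.021] q [-0.12 -0.32  2.05  0.03  1.44  1.45] F [ 0.8 -0.1  0.6] open 0.051
147 c [313.06122449 213.44217687] rect ((18.03823471069336, 33.4970588684082), (21.39832305908203, 6.749292373657227), 85.60128784179688)
now
61 c [281.93442623 175.85245902] rect ((2.0, 7.0), (14.0, 4.0), 90.0)
152 c [313.125 213.375] rect ((33.066375732421875, 43.495574951171875), (21.35260009765625, 6.984495162963867), 86.18592071533203)
230 [ 66  65 123 162 185 197 195 169 146 148 151 157 143 216 240 240 239 240
 240 240 240 240 240 240 240 240 240 240 239 240 240 240 240 223 181 154
 154 162 125  88 179 191 156 148 150 147]
251 [ 61  64 163 193 196 195 197 175 150 150 150 156 153 218 239 240 240 240
 240 239 239 240 240 240 239 240 239 239 240 239 238 239 239 204 160 155
 156 162 123  85 179 190 170 191 200 200]
252 [ 62  62 168 198 198 197 198 177 153 148 153 157 151 218 239 240 240 239
 240 240 240 240 240 239 240 240 239 239 239 239 238 239 239 203 157 153
 155 161 122  81 180 189 166 188 199 200]
```

```bash
cat > seat.py <<'E'
import sys; from h import *
# body centroids (top camera, at z=.055) + caps heights by level brightness
f=sys.argv[1]; a=cv2.imread(f'pics/raw_t{f}.png').astype(int)
for y in(-.2036,-.1256,-.0476,.0304):
    u,v=px('top',[.626,y,.055]); x0,y0=int(u)-7,int(v)-14; im=a[y0:y0+29,x0:x0+15]
    m=(im.min(2)>222).astype(np.uint8); n,l,s,c=cv2.connectedComponentsWithStats(m)
    if n<2: print(y,'none'); continue
    i=1+s[1:,4].argmax(); p=c[i]+[x0,y0]; r=cv2.minAreaRect(np.argwhere(l==i)[:,::-1].astype(np.float32))
    print(y,'mid',w('top',p[0],p[1],.055),'size',s[i,2:4],'area',s[i,4],'ang',r[2])
E
python3 seat.py 9; python3 seat.py 10; python3 seat.py 12;python3 - <<'E'
from h import *
print('fresh',w('top',313.1,213.4,.030), robot.read_state()['tool_pos'])
c=np.load('pics/cal_scene.npz')
im=cv2.imread('pics/raw_s12.png').astype(int)
for y in(-.1256,-.0476):
  print([ (round(w('scene',*0*px('scene',[0,0,0]),z=0)[0],1)) if 0 else tuple(px('scene',[x,y,.055])) for x in(.59,.626,.66)], [im[int(round(px('scene',[x,y,.055])[1])),int(round(px('scene',[x,y,.055])[0]))].tolist() for x in (.59,.626,.66)])
E
```

```text
-0.2036 none
-0.1256 mid [ 0.626  -0.1248  0.055 ] size [ 6 20] area 118 ang 90.0
-0.0476 mid [ 0.6287 -0.0475  0.055 ] size [ 6 17] area 95 ang 90.0
0.0304 none
-0.2036 none
-0.1256 mid [ 0.6263 -0.1247  0.055 ] size [ 6 20] area 119 ang 90.0
-0.0476 mid [ 0.6228 -0.0486  0.055 ] size [ 6 19] area 106 ang 90.0
0.0304 none
-0.2036 none
-0.1256 mid [ 0.6246 -0.1262  0.055 ] size [ 7 19] area 101 ang 86.8201675415039
-0.0476 mid [ 0.6231 -0.0483  0.055 ] size [ 6 19] area 109 ang 90.0
0.0304 none
fresh [ 0.4354 -0.3515  0.03  ] [0.41630599 0.0184189  0.14563187]
[(np.float64(225.7), np.float64(225.5)), (np.float64(216.1), np.float64(232.7)), (np.float64(206.7), np.float64(239.7))] [[247, 247, 247], [245, 245, 245], [246, 247, 247]]
[(np.float64(244.1), np.float64(242.0)), (np.float64(234.4), np.float64(249.7)), (np.float64(225.0), np.float64(257.3))] [[247, 247, 247], [245, 245, 245], [246, 247, 246]]
```

Cartridge 2's contact height of 25.4 mm matches its grasp height, and the image puts both turned cartridges within about 3 mm. The fresh one has not moved from (0.436,−0.3515), yaw about 0.05. I'll go to it.

```bash
python3 -m inch '[[-0.1,0.003,-0.055,0,0.05],[-0.1,0.006,-0.11,0,0.05],[-0.1,0.009,-0.165,0,0.05],[-0.1,0.012,-0.22,0,0.05],[-0.1,0.015,-0.275,0,0.05],[-0.1,0.018,-0.33,0,0.05],[-0.1,0.02,-0.37,0,0.05],[-0.1,0.02,-0.37,-0.05,0.05]]' 55 >/dev/null
python3 -m inch '[[-0.1,0,0,-0.03,0],[-0.1,0,0,-0.03,0]]'>/dev/null;python3 -c "
from h import *; st()"
```

```text
t 40.73 tcp [ 0.4365 -0.3575  0.0664] xyaw -1.52 zdown [ 0.999  0.051 -0.017] q [-0.78  0.19  1.71  0.01  1.28  0.73] F [-0.5  0.2  0.3] open 0.0511
```

```bash
python3 -m inch '[[-0.1,0,0.006,-0.02,0],[-0.1,0,0.006,-0.045,0],[-0.1,0,0.006,-0.061,0],[-0.1,0,0.006,-0.061,0],[-0.1,0,0.006,-0.061,0]]'>/dev/null;python3 -c "
from h import *; st()"
python3 -m inch '[[1,0,0,0,0],[1,0,0,0,0],[1,0,0,0,0],[1,0,0,0,0],[1,0,0,0,0]]' 55 >/dev/null;python3 -c "
from h import *; st()"
```

```text
t 41.35 tcp [ 0.4372 -0.3522  0.0067] xyaw -1.52 zdown [ 0.999  0.051 -0.016] q [-0.78  0.26  1.75  0.01  1.17  0.74] F [-0.3  1.1  0.3] open 0.0507
t 41.98 tcp [ 0.4375 -0.3526  0.0072] xyaw -1.52 zdown [ 0.999  0.051 -0.015] q [-0.78  0.26  1.74  0.01  1.17  0.74] F [-1.1  0.4  4.7] open 0.0257
```

```bash
python3 -m inch '[[1,0,0,0.04,0],[1,0,0,0.09,0],[1,0,0,0.13,0],[1,0,0,0.13,0]]' >/dev/null
python3 -m inch '[[1,0.024,0.048,0,-0.05],[1,0.048,0.096,0,-0.05],[1,0.072,0.144,0,-0.05],[1,0.095,0.192,0,-0.05],[1,0.119,0.24,0,-0.05],[1,0.142,0.288,0,-0.05],[1,0.166,0.336,0,-0.05],[1,0.19,0.383,0,-0.05]]' >/dev/null
python3 -m inch '[[1,0,0,-0.03,0],[1,0,0,-0.06,0],[1,0,0,-0.06,0],[1,0,0,-0.06,0]]' >/dev/null;python3 -c "
from h import *; st()"
```

```text
t 43.98 tcp [0.6284 0.0304 0.0786] xyaw -1.57 zdown [ 1.     0.001 -0.015] q [-0.05  0.32  1.53  0.03  1.31  1.52] F [-0.4  0.2 -0.7] open 0.0257
```

```bash
python3 -m inch '[[1,0,-0.001,-0.01,0],[1,0,-0.001,-0.02,0],[1,0,-0.001,-0.02,0]]'>/dev/null;python3 -c "
from h import *; st()"
python3 -m inch '[[1,0,0,-0.006,0],[1,0,0,-0.006,0]]'>/dev/null;python3 -c "
from h import *; st()"
python3 -m inch '[[1,0,0,-0.006,0],[1,0,0,-0.006,0]]'>/dev/null;python3 -c "
from h import *; st()"
```

```text
t 44.35 tcp [0.6275 0.0293 0.0574] xyaw -1.571 zdown [ 1.     0.001 -0.017] q [-0.05  0.35  1.54  0.03  1.27  1.51] F [ 0.4 -0.5 -0.5] open 0.0259
t 44.6 tcp [0.627  0.0293 0.0506] xyaw -1.571 zdown [ 1.     0.    -0.018] q [-0.05  0.35  1.54  0.03  1.26  1.51] F [ 0.8 -0.  -1.1] open 0.0256
t 44.85 tcp [0.6264 0.0294 0.0438] xyaw -1.571 zdown [ 1.     0.001 -0.019] q [-0.05  0.36  1.55  0.03  1.25  1.51] F [-0.5  0.2 -1.5] open 0.0255
```

```bash
python3 -m inch '[[1,0.001,0,-0.006,0],[1,0.001,0,-0.006,0]]'>/dev/null;python3 -c "
from h import *; st()"
python3 -m inch '[[1,0.0005,0,-0.005,0],[1,0.0005,0,-0.008,0],[1,0.0005,0,-0.008,0]]'>/dev/null;python3 -c "
from h import *; st()"
```

```text
t 45.1 tcp [0.6269 0.0294 0.037 ] xyaw -1.571 zdown [ 1.     0.001 -0.02 ] q [-0.05  0.37  1.55  0.03  1.24  1.51] F [-0.2  0.2 -1.6] open 0.0254
t 45.48 tcp [0.6281 0.0293 0.032 ] xyaw -1.57 zdown [ 1.     0.001 -0.019] q [-0.05  0.38  1.55  0.03  1.23  1.51] F [-11.3  -0.5  20.2] open 0.0256
```

```bash
python3 -m inch '[[0.3,0,0,0,0],[-0.1,0,0,0,0],[-0.1,0,0,0,0],[-0.1,0,0,0.05,0],[-0.1,0,0,0.11,0],[-0.1,-0.05,0.03,0.17,0],[-0.1,-0.09,0.06,0.2,0],[-0.1,-0.13,0.1,0.2,0]]'>/dev/null
python3 -m inch '[[-0.1,-0.02,0.06,0,0],[-0.1,-0.02,0.1,0,0],[-0.1,-0.02,0.1,0,0]]'>/dev/null
python3 - <<'E'
from h import *
st(); snap('top','t13'); snap('scene','s13')
a=cv2.imread('pics/raw_t13.png')[135:250,170:290]; b=cv2.imread('pics/raw_s13.png')[200:310,175:295]
cv2.imwrite('pics/o13.png',np.hstack([cv2.resize(a,(396,380),interpolation=cv2.INTER_CUBIC),cv2.resize(b,(400,380),interpolation=cv2.INTER_CUBIC)]))
E
python3 seat.py 13
```

```text
t 46.85 tcp [0.4835 0.2268 0.234 ] xyaw -1.568 zdown [ 1.     0.003 -0.014] q [ 0.32 -0.05  1.65  0.03  1.55  1.89] F [ 0.1  0.1 -0.8] open 0.0508
-0.2036 none
-0.1256 mid [ 0.6248 -0.1267  0.055 ] size [ 5 19] area 95 ang 90.0
-0.0476 mid [ 0.6237 -0.0491  0.055 ] size [ 6 19] area 100 ang 90.0
0.0304 mid [0.6251 0.029  0.055 ] size [ 6 20] area 117 ang 90.0
```

View pics/o13.png

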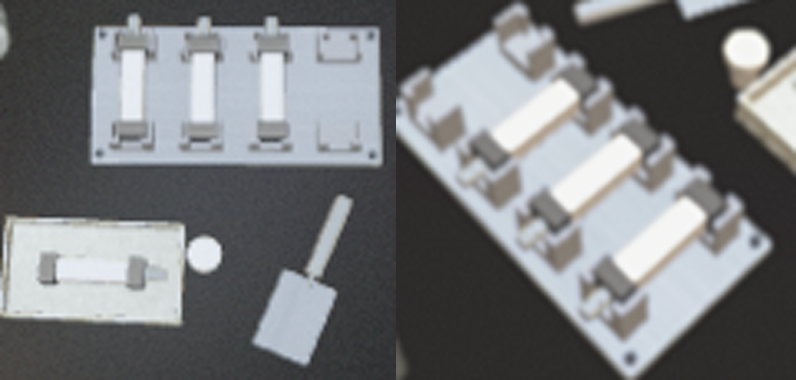

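The last picture shows three cartridges level in slots 2 to 4 with spigots to the back, and the spent one flat mid-tray at (95,270). Now I'll open the valve, starting with the knob at −24°.

```bash
python3 -m inch '[[-0.1,0.05,0.022,0,0],[-0.1,0.1,0.044,0,0],[-0.1,0.137,0.065,0,0],[-0.1,0.137,0.065,0,0],[-0.1,0.137,0.065,-0.03,0],[-0.1,0.137,0.065,-0.03,0]]' 25 >/dev/null;python3 chk.py 99; python3 -c "
from h import *
m=lambda i:(lambda t:(t[1].mean(),t[0].mean(),len(t[0])))(np.nonzero((i[310:340,330:360].min(2)>200)))
print(m(cv2.imread('pics/raw_s4.png')),m(cv2.imread('pics/raw_s13.png')));st()"
```

```text
t 47.70 ang -29.2 r 60.4mm z 0.2006 Ft 0.5 Fr -0.6 open 0.0513
(np.float64(14.044117647058824), np.float64(14.279411764705882), 68) (np.float64(12.0625), np.float64(15.741071428571429), 112)
t 47.7 tcp [0.6195 0.2871 0.2006] xyaw -1.572 zdown [ 1.    -0.001 -0.02 ] q [0.34 0.37 1.24 0.03 1.54 1.91] F [-0.3  0.7  0.8] open 0.0513
```

```bash
python3 -m inch '[[-0.1,0.002,0.0048,0,0],[-0.1,0.002,0.0048,-0.04,0],[-0.1,0.002,0.0048,-0.077,0],[-0.1,0.002,0.0048,-0.077,0],[1,0.002,0.0048,-0.077,0],[1,0.002,0.0048,-0.077,0],[1,0.002,0.0048,-0.077,0],[1,0.002,0.0048,-0.077,0]]' 25 >/dev/null;python3 chk.py 99; python3 -m inch '[[1,0,0,0,0]]'>/dev/null;python3 chk.py 99
```

```text
t 48.70 ang -23.8 r 60.8mm z 0.1252 Ft -0.2 Fr 1.8 open 0.0219
t 48.83 ang -23.9 r 60.8mm z 0.1253 Ft 1.4 Fr -0.1 open 0.0219
```

```bash

python3 -m inch '[[1,0.0035,0.012,0,0],[1,0.0047,0.0244,0,0],[1,0.0047,0.0244,0,0]]' >/dev/null && python3 chk.py 15 &&
python3 -m inch '[[1,-0.002,0.0155,0,0],[1,-0.008,0.03,0,0],[1,-0.0176,0.0424,0,0],[1,-0.0176,0.0424,0,0]]' >/dev/null && python3 chk.py 15 &&
python3 -m inch '[[1,-0.0124,0.0096,0,0],[1,-0.0269,0.0156,0,0],[1,-0.0424,0.0176,0,0],[1,-0.0424,0.0176,0,0]]' >/dev/null && python3 chk.py 15 &&
python3 -m inch '[[1,-0.0155,-0.002,0,0],[1,-0.03,-0.008,0,0],[1,-0.0424,-0.0176,0,0],[1,-0.0424,-0.0176,0,0]]' >/dev/null && python3 chk.py 15 &&
python3 -m inch '[[1,-0.0096,-0.0124,0,0],[1,-0.0156,-0.0269,0,0],[1,-0.0176,-0.0424,0,0],[1,-0.0176,-0.0424,0,0]]' >/dev/null && python3 chk.py 15
```

```text
t 49.20 ang 1.6 r 60.9mm z 0.1253 Ft 1.8 Fr 5.9 open 0.0216
t 49.70 ang 48.1 r 61.1mm z 0.1252 Ft 1.4 Fr -6.9 open 0.0215
t 50.20 ang 92.4 r 60.6mm z 0.1252 Ft 2.2 Fr -16.8 open 0.0215
t 50.70 ang 137.0 r 59.8mm z 0.1252 Ft 1.8 Fr -14.4 open 0.0218
t 51.20 ang -178.2 r 59.3mm z 0.1254 Ft 0.8 Fr -13.5 open 0.0216
```

```bash

python3 -m inch '[[1,0.0010,-0.0135,0,0],[1,0.0067,-0.0285,0,0],[1,0.016,-0.041,0,0],[1,0.016,-0.041,0,0]]' >/dev/null && python3 chk.py 15 &&
python3 -m inch '[[1,0.0124,-0.0096,0,0],[1,0.0269,-0.0156,0,0],[1,0.0424,-0.0176,0,0],[1,0.0424,-0.0176,0,0]]' >/dev/null && python3 chk.py 15 &&
python3 -m inch '[[1,0.0155,0.002,0,0],[1,0.03,0.008,0,0],[1,0.0424,0.0176,0,0],[1,0.0424,0.0176,0,0]]' >/dev/null && python3 chk.py 15 &&
python3 -m inch '[[1,0.0096,0.0124,0,0],[1,0.0156,0.0269,0,0],[1,0.0176,0.0424,0,0],[1,0.0176,0.0424,0,0]]' >/dev/null && python3 chk.py 15 &&
python3 -m inch '[[1,-0.002,0.0155,0,0],[1,-0.008,0.03,0,0],[1,-0.0176,0.0424,0,0],[1,-0.0176,0.0424,0,0]]' >/dev/null && python3 chk.py 15 &&
python3 -m inch '[[1,-0.0124,0.0096,0,0],[1,-0.0269,0.0156,0,0],[1,-0.0424,0.0176,0,0],[1,-0.0424,0.0176,0,0]]' >/dev/null && python3 chk.py 15 &&
python3 -m inch '[[1,-0.0155,-0.002,0,0],[1,-0.03,-0.008,0,0],[1,-0.0424,-0.0176,0,0],[1,-0.0424,-0.0176,0,0]]' >/dev/null && python3 chk.py 15 &&
python3 -m inch '[[1,-0.0096,-0.0124,0,0],[1,-0.0156,-0.0269,0,0],[1,-0.0176,-0.0424,0,0],[1,-0.0176,-0.0424,0,0]]' >/dev/null && python3 chk.py 15
```

```text
t 51.70 ang -135.7 r 59.3mm z 0.1254 Ft 2.0 Fr -7.5 open 0.0215
t 52.20 ang -89.4 r 59.6mm z 0.1253 Ft 1.8 Fr 6.8 open 0.0213
t 52.70 ang -43.2 r 60.5mm z 0.1253 Ft 1.7 Fr 5.9 open 0.0216
t 53.20 ang 3.1 r 61.1mm z 0.1253 Ft 1.3 Fr 0.1 open 0.0217
t 53.70 ang 48.3 r 61.1mm z 0.1252 Ft 0.9 Fr -12.6 open 0.0216
t 54.20 ang 92.3 r 60.5mm z 0.1252 Ft 1.4 Fr -14.5 open 0.0213
t 54.70 ang 137.0 r 59.6mm z 0.1253 Ft 1.4 Fr -12.2 open 0.0217
t 55.20 ang -177.9 r 59.2mm z 0.1255 Ft 1.7 Fr -11.8 open 0.0213
```

```bash

python3 -m inch '[[1,0.0010,-0.0135,0,0],[1,0.0067,-0.0285,0,0],[1,0.016,-0.041,0,0],[1,0.016,-0.041,0,0]]' >/dev/null && python3 chk.py 15 &&
python3 -m inch '[[1,0.0124,-0.0096,0,0],[1,0.0269,-0.0156,0,0],[1,0.0424,-0.0176,0,0],[1,0.0424,-0.0176,0,0]]' >/dev/null && python3 chk.py 15 &&
python3 -m inch '[[1,0.0155,0.002,0,0],[1,0.03,0.008,0,0],[1,0.0424,0.0176,0,0],[1,0.0424,0.0176,0,0]]' >/dev/null && python3 chk.py 15 &&
python3 -m inch '[[1,0.0096,0.0124,0,0],[1,0.0156,0.0269,0,0],[1,0.0176,0.0424,0,0],[1,0.0176,0.0424,0,0]]' >/dev/null && python3 chk.py 15 &&
python3 -m inch '[[1,-0.002,0.0155,0,0],[1,-0.008,0.03,0,0],[1,-0.0176,0.0424,0,0],[1,-0.0176,0.0424,0,0]]' >/dev/null && python3 chk.py 15 &&
python3 -m inch '[[1,-0.0124,0.0096,0,0],[1,-0.0269,0.0156,0,0],[1,-0.0424,0.0176,0,0],[1,-0.0424,0.0176,0,0]]' >/dev/null && python3 chk.py 15 &&
python3 -m inch '[[1,-0.0155,-0.002,0,0],[1,-0.03,-0.008,0,0],[1,-0.0424,-0.0176,0,0],[1,-0.0424,-0.0176,0,0]]' >/dev/null && python3 chk.py 15
```

```text
t 55.70 ang -134.8 r 59.3mm z 0.1255 Ft 1.5 Fr -9.1 open 0.0213
t 56.20 ang -88.5 r 59.8mm z 0.1254 Ft 1.5 Fr 1.3 open 0.0213
t 56.70 ang -43.1 r 60.7mm z 0.1255 Ft 1.8 Fr 1.8 open 0.0216
t 57.20 ang 2.4 r 61.3mm z 0.1255 Ft 1.8 Fr -2.1 open 0.0213
t 57.70 ang 47.4 r 61.1mm z 0.1254 Ft 1.1 Fr -10.5 open 0.0213
t 58.20 ang 91.6 r 60.4mm z 0.1254 Ft 1.5 Fr -12.8 open 0.0216
t 58.70 ang 136.6 r 59.5mm z 0.1254 Ft 1.1 Fr -9.2 open 0.0215
```

```bash

python3 -m inch '[[1,-0.006,-0.006,0,0],[1,-0.006,-0.006,0,0]]' >/dev/null && python3 chk.py 10 &&
python3 -m inch '[[1,-0.0038,-0.005,0,0],[1,-0.0038,-0.005,0,0]]' >/dev/null && python3 chk.py 10 &&
python3 -m inch '[[1,-0.003,-0.0052,0,0],[1,-0.003,-0.0052,0,0]]' >/dev/null && python3 chk.py 10 &&
python3 -m inch '[[1,-0.0025,-0.0054,0,0],[1,-0.0025,-0.0054,0,0]]' >/dev/null && python3 chk.py 10 &&
python3 -m inch '[[1,-0.002,-0.0055,0,0],[1,-0.002,-0.0055,0,0]]' >/dev/null && python3 chk.py 10
```

```text
t 58.95 ang 144.9 r 59.2mm z 0.1255 Ft 0.6 Fr -6.9 open 0.0217
t 59.20 ang 151.0 r 59.1mm z 0.1254 Ft 0.9 Fr -5.7 open 0.0215
t 59.45 ang 154.7 r 59.1mm z 0.1256 Ft -9.8 Fr -5.1 open 0.0216
t 59.70 ang 155.1 r 59.5mm z 0.1259 Ft -25.9 Fr -3.2 open 0.0216True
```

The stop is felt at 155°, exactly 2.5 turns on, with 26 N. I'll hold briefly, then back off 90° to about 65°.

```bash

python3 -m inch '[[1,-0.001,-0.003,0,0],[1,-0.001,-0.003,0,0]]' >/dev/null; python3 chk.py 99
python3 -m inch '[[1,0.0085,0.0135,0,0],[1,0.0201,0.024,0,0],[1,0.034,0.0313,0,0],[1,0.034,0.0313,0,0]]' >/dev/null; python3 chk.py 99
python3 -m inch '[[1,0.0153,0.0034,0,0],[1,0.0309,0.0027,0,0],[1,0.0454,-0.0018,0,0],[1,0.0454,-0.0018,0,0]]' >/dev/null; python3 chk.py 99
```

```text
t 59.95 ang 154.9 r 59.5mm z 0.1259 Ft -17.0 Fr -4.1 open 0.0217
t 60.45 ang 108.5 r 60.1mm z 0.1259 Ft -1.7 Fr -2.3 open 0.0217
t 60.95 ang 63.7 r 60.7mm z 0.1259 Ft -2.4 Fr -3.1 open 0.0213
```

```bash

python3 -m inch '[[0.2,0,0,0,0],[-0.1,0,0,0,0],[-0.1,0,0,0,0],[-0.1,0,0,0.05,0],[-0.1,0,0,0.1,0],[-0.1,-0.06,-0.02,0.12,0],[-0.1,-0.11,-0.06,0.12,0],[-0.1,-0.14,-0.1,0.12,0]]' >/dev/null
python3 -m inch '[[-0.1,0,0,0,0],[-0.1,0,0,0,0],[-0.1,0,0,0,0]]' >/dev/null
python3 - <<'E'
from h import *
st(); snap('top','t14'); snap('scene','s14')
a=cv2.imread('pics/raw_s14.png'); b=cv2.imread('pics/raw_s4.png'); t=cv2.imread('pics/raw_t14.png')
print('knob expected scene',px('scene',[.5667+.06*np.cos(np.radians(64)),.3166+.06*np.sin(np.radians(64)),.157]))
for n,i in(('scene',a),):
    m=(i[270:350,330:400].min(2)>225).astype(np.uint8);k,l,s,c=cv2.connectedComponentsWithStats(m)
    for j in range(1,k):
        if s[j,4]>15: p=c[j]+[330,270]; q=w('scene',*p,.157); print(s[j,4],p,q,np.degrees(np.arctan2(q[1]-.3166,q[0]-.5667)))
# spent in tray: body blob, jar/beaker/dish/stopper unchanged vs start
t0=cv2.imread('pics/raw_top0.png').astype(int); s0=cv2.imread('pics/raw_sc0.png').astype(int)
for n,X,r in(('jar',(.677,.3295,.05),9),('beaker',(.6913,.2022,.04),9),('dish',(.3439,.3209,.02),12),('stopper',(.4395,-.0528,.03),6),('reagent',w('scene',150,190,.06),9)):
    u,v=px('scene',X).astype(int); d=abs(a[v-r:v+r,u-r:u+r].astype(int)-s0[v-r:v+r,u-r:u+r]).mean(); print(n,(u,v),'scene diff',round(d,1))
E
python3 seat.py 14
```

```text
t 62.33 tcp [0.4526 0.2717 0.2468] xyaw -1.569 zdown [1.    0.001 0.02 ] q [ 0.43 -0.11  1.68  0.01  1.54  2.  ] F [-1.   0.3  0.2] open 0.0512
knob expected scene [386.1 343.6]
137 [395.59854015 277.54014599] [0.4536 0.3069 0.157 ] -175.09803384877696
70 [386.38571429 343.85714286] [0.593  0.3713 0.157 ] 64.32154818407753
jar (np.int64(334), np.int64(374)) scene diff 2.5
beaker (np.int64(285), np.int64(336)) scene diff 4.6
dish (np.int64(408), np.int64(280)) scene diff 2.3
stopper (np.int64(279), np.int64(216)) scene diff 3.2
reagent (np.int64(150), np.int64(190)) scene diff 3.2
-0.2036 none
-0.1256 mid [ 0.6248 -0.1267  0.055 ] size [ 5 19] area 95 ang 90.0
-0.0476 mid [ 0.6239 -0.0494  0.055 ] size [ 6 19] area 98 ang 90.0
0.0304 mid [0.6292 0.0334 0.055 ] size [ 6 20] area 108 ang 90.0
```

```bash
python3 - <<'E'
from h import *
for n,f in(('top','t'),('scene','s')):
    a=cv2.imread(f'pics/raw_{f}13.png').astype(int);b=cv2.imread(f'pics/raw_{f}14.png').astype(int)
    for y in(-.1256,-.0476,.0304):
        print(n,y,[ (lambda u:int(abs(a[u[1]-3:u[1]+4,u[0]-3:u[0]+4]-b[u[1]-3:u[1]+4,u[0]-3:u[0]+4]).mean()))(px(n,[x,y,.055]).round().astype(int)) for x in(.57,.60,.626,.65,.68,.70)])
    v=int(px(n,[.626,.0304,.055])[1]);u=int(px(n,[.626,.0304,.055])[0])
    print(a[v,u-12:u+13].mean(1).astype(int));print(b[v,u-12:u+13].mean(1).astype(int))
    print(a[v-18:v+19,u].mean(1).astype(int));print(b[v-18:v+19,u].mean(1).astype(int))
E
```

```text
top -0.1256 [1, 0, 0, 0, 1, 1]
top -0.0476 [1, 0, 0, 0, 1, 1]
top 0.0304 [12, 18, 11, 14, 12, 26]
[ 89 173 198 199 198 198 199 200 200 207 230 236 236 236 235 230 198 189
 198 197 197 199 198 198 197]
[ 87 172 197 199 199 199 198 198 199 232 234 235 234 235 228 188 190 198
 199 197 196 198 197 196 196]
[185 183 165 153 144 145 148 132 199 233 235 236 236 236 236 235 235 235
 236 235 235 235 235 235 236 236 235 235 235 196 148 150 153 136 100 121
 180]
[186 193 176 148 145 147 145 175 221 236 235 235 235 235 235 235 235 235
 234 235 235 234 236 235 235 235 235 234 198 152 148 150 153 115  95 176
 195]
scene -0.1256 [0, 0, 0, 0, 0, 0]
scene -0.0476 [0, 0, 0, 0, 0, 0]
scene 0.0304 [8, 9, 2, 2, 14, 21]
[214 213 213 214 219 228 237 243 244 244 244 244 244 244 244 244 245 244
 240 223 191 168 162 154 144]
[214 213 213 213 213 214 219 228 237 242 244 244 244 244 244 244 244 244
 245 245 243 230 202 173 157]
[125 126 136 157 184 203 210 210 211 212 211 217 228 238 243 244 244 244
 244 244 244 245 245 243 228 193 167 171 188 207 217 218 218 217 216 217
 217]
[124 126 136 157 184 204 210 211 211 212 211 211 212 218 229 239 243 244
 244 244 244 244 244 245 245 242 224 187 169 175 192 209 216 217 216 217
 217]
```

```bash
python3 - <<'E'
from h import *
res={}
for name,x in(('front',.582),('mid',.626),('back',.678)):
    A=[];B=[]
    for n,f in(('top','t'),('scene','s')):
        a=cv2.imread(f'pics/raw_{f}13.png',0);b=cv2.imread(f'pics/raw_{f}14.png',0)
        X=np.array([x,.029,.055]);u,v=px(n,X).round().astype(int);r=5 if name!='mid' else 9
        tpl=a[v-r:v+r+1,u-r:u+r+1]; S=5
        up=lambda i:cv2.resize(i,None,fx=S,fy=S,interpolation=cv2.INTER_CUBIC)
        m=cv2.matchTemplate(up(b[v-r-4:v+r+5,u-r-4:u+r+5]),up(tpl),cv2.TM_CCOEFF_NORMED)
        _,s,_,loc=cv2.minMaxLoc(m); d=np.array(loc)/S-4; print(name,n,'shift px',d,round(s,3))
        J=np.array([(np.array(px(n,X+e))-px(n,X-e))/.04 for e in np.eye(3)*.02]).T
        A.append(J);B.append(d)
    s,res_,_,_=np.linalg.lstsq(np.vstack(A),np.hstack(B),rcond=None);print(name,'dxyz mm',(s*1e3).round(1))
E
```

```text
front top shift px [-1.  -0.6] 0.906
front scene shift px [0. 1.] 0.948
front dxyz mm [2.5 3.  1.2]
mid top shift px [-1.  -0.4] 0.933
mid scene shift px [0.4 1.6] 0.998
mid dxyz mm [ 1.9  3.7 -1.3]
back top shift px [-0.8 -0.4] 0.874
back scene shift px [0. 1.] 0.971
back dxyz mm [1.8 2.5 0.4]
```

Cartridges 2 and 3 have not changed. The fresh one slid 2–3 mm inside slot 4's play, level and at the same height; this is probably the announced knock, and it is still seated. The knob is at 64.3° in the camera, about 91° short of the stop. Handing in.

```bash
python3 -c "
from h import *; print(robot.close_job())"
```

```text
the job is handed in; nothing more can be done
None
```

I've handed the job in with every step done; the hand-in gave no verdict, and my last checks put everything within the limits.

**What I did**
- **Shutting the valve:** I cranked it clockwise to the lower stop. The stop held against about 27 N, with the knob at −24°.
- **Spent cartridge:** it lies flat in the middle of the waste tray.
- **Old cartridges:** slot 1 was empty from the start. I turned cartridges 3 and 2 end for end and seated them with their spigots to the back.
- **Fresh cartridge:** it went into slot 4 with its spigot to the back.
- **Opening the valve:** I turned it two and a half turns to the upper stop, felt at 155° with about 26 N. I then backed it off; the camera shows the knob at 64°, about 91° back.

**Last checks**
- **Seating:** camera measurements put each cartridge within about 4 mm of its seated point. Pictures taken before I opened the valve showed them level.
- **Bystanders:** the scene-camera patches I compared for the jar, beaker, dish and stopper showed no visible change. The reagent patch was placed by a rough guess, so that check is weak, and I did not measure the spatula.
- **Clearance:** the robot is clear of everything, with the fingertips at 0.25 m.

**What went wrong on the way**
- My light grip slipped off the knob when it first reached the lower stop, so I regripped it.
- Cartridge 3 first went in with its front end about 18 mm high. I pressed it down until it stopped at 59 mm, the seated cap height.
- Between the last two checks the fresh cartridge shifted 2–3 mm inside its slot, probably the announced knock. It stayed level and seated.

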